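# Unload a sample jar with a push-and-turn safety cap

### The arm

A 7-joint arm with a two-finger parallel gripper is mounted at the origin on a cart in front of the work surface, level with it; the furniture and walls round the work are solid. World frame = base frame: x ahead of the robot, y to its left, z up, the work surface at z = 0. Lengths are in m, angles in rad, forces in N, time in s.
With the tool pointing down it reaches from about 0.425 to 1.025 m from the base axis. Payload 9.4 kg.
Tool frame: the origin (TCP) lies at the very end of the fingers, on their centre line; the grasp point (between the pads) lies ctrl.grip_depth behind it (ctrl.grip_depth is the distance from the TCP to the grasp point, in m); z points along the fingers, y is the direction in which the jaws open and shut (so a half turn about z gives the same grasp; the last joint's range is limited). The gripper opens to 93 mm and grips with 3 to 60 N. Pads are 15 mm wide; open, the fingers measure 128 mm over their backs; the gripper's body (75 mm by 188 mm) begins 65 mm behind the grasp point.
Start: joints at [-1.359, 0.599, -0.003, 1.599, 0.002, 0.943, -0.08], TCP at [0.206, 0.695, 0.219] pointing down, gripper open.
Joint ranges: [-2.57, 2.57], [-0.35, 1.97], [-1.29, 1.29], [0.11, 2.56], [-1.05, 4.19], [0.11, 1.86], [-2.63, 2.63]. Speed limits (rad/s): [2.22, 2.22, 3.01, 3.01, 3.14, 3.14, 3.14].

### API

Orientations are given as a rotation vector (axis times angle).
In Python, from workcell import ctrl gives the robot as it stands. The module is installed in compiled form; this text tells all that it offers.
- The arm moves only by the tool jog_arm, never from a script. Its argument "rows" is text: rows parted by semicolons, each of 5 numbers parted by spaces: the shift along the world's x, y, z in cm, then the turn about the world's z in degrees, then the opening, from 0 (shut) to 1 (fully open). A call has exactly 8 rows; each row shifts and turns the commanded pose from where the row before left it; what a row does not reach is not made up. A row lasts 1/12 s, in which the tool goes at most 41.7 mm and 7.16 degrees, less where a joint would pass 70% of its speed; a pose out of reach is approached as far as the arm can. A call is refused whole if a number of a shift passes 4.17 or a number of a turn 7.16, either way. A call with a gripper value outside its range is refused whole. The fingers move at their own pace and stop on an object; "grip_force" is the grip in N (left out, the last holds). Time passes only in rows, so rows that do not move let the fingers close, or fill a call up. It gives the time, the measured TCP pose, the force and the opening at its end, in the units of the state.
- ctrl.observe(): the state, without advancing time (a new reading comes with each control period).
- ctrl.grab_frame(name): name is "scene" or "side" or "wrist"; returns a dict with "img" (480x640x3 uint8, red, green, blue), "K" (3x3 intrinsics, pixels), "extrinsics" (4x4, takes a point from world to camera coordinates). Camera axes: x right, y up, looking along -z (the intrinsics and any distortion apply to the point x, -y, -z); pixel columns grow to the right and rows downward; lengths in m; the calibration is good to about 2 mm. The wrist camera is an equidistant fisheye: a pixel r from the principal point sees the ray r / f radians off the axis. A picture is of the moment at which its call begins. There is no depth.
- ctrl.finish_job(): hands the job in, once; it reports no verdict.
The state is a dict: "time_s": time; "qpos": joint angles; "qd": joint speeds; "joint_efforts": joint torques, N m; "tool_pos": TCP position; "ee_rot": TCP orientation; "wrist_force": force on the tool from outside, world axes, zero at the start; "ft_torque": the same for the moment, N m; "width": opening from 0.0 (shut) to 1.0 (fully open).
Only numpy, scipy, OpenCV 4.12 (cv2) and the standard library are available. Lean on these libraries where they do the work, as an engineer would, in place of code of your own. Each camera call takes 0.05 s, during which the arm holds its last target.

### The job

Empty the sample jar that is screwed down on the bench: press its child-resistant cap down and turn it anticlockwise past its catch, lift it off and park it upright (open side down) on the middle of the black rubber mat. Then move every test tube from the jar into the holes of the metal tube block, standing upright and fully down, and only then put the cap back on the empty jar, press it down and turn it clockwise until it springs up locked again. Keep the tubes from falling over and leave the flask and the watch glass where they are.

Things in the scene. Friction and masses are not known exactly. Their poses are not given: they have to be found in the camera images.
- jar: white wide-mouth jar fixed to the bench by a metal foot; origin at the centre of its underside on the bench, z up. Rim 105 mm above the bench; neck 122 mm across, with four bayonet ledges (135 mm across) on its x and y axes; body 146 mm, foot 168 mm across. Four thin upright ribs on the body, on the jar's x and y axes, show the cap's locked directions
- jar_insert (a point): centre of the top of the grey insert inside the jar, on the jar's axis 55 mm above the bench, axes as the jar's. Four round holes, 23.5 mm wide and 45 mm deep (floor 10 mm above the bench), at (x, y) = (+-24.5, +-24.5) mm. Up through the middle runs a 16 mm post to 140 mm above the bench, with a sprung head 19 mm wide
- plunger (a joint): travel of the sprung head on the jar's post that pushes the cap up: 0 with the cap locked (head 150 mm above the bench), +0.005 m free, -0.0065 m pressed to the bottom. Spring about 6 N at 0, 12 N at the bottom (0.9 N per mm); the cap's weight takes off 2 N
- cap_grip (a point): middle of the bar grip on the deep grey cap (149 mm across, 0.2 kg). Bar 62 mm long along the cap's x axis, 26 mm thick along y, 31 mm high; this point is 15.5 mm above the cap's flat top and below the bar's top, 83.5 mm above the skirt's lower edge; z up. Locked on the jar, as at the start, it is 169.5 mm above the bench
- cap: the cap; origin at the centre of the skirt's lower edge. Locked, its x axis lies along the jar's x or y (four alike positions). Unlock: press 4.5 mm or more (bottoms at 6.5 mm, about 10 N) and, pressed, turn anticlockwise from above; past the catch after 25 degrees; lifts straight off from 28 to 65 (best 45). Lock: reverse, clockwise to the stop 3 degrees past locked, let rise. Lift 60 mm to clear the tubes
- tube0_mid (a point): clear glass test tube, 130 mm long, 20 mm thick, open end up; this point is its middle, half-way up on its axis, z along the tube. At the start it stands upright in a hole of the jar (middle 75 mm, top 140 mm above the bench) or is absent; two to four tubes are there
- tube1_mid (a point): clear glass test tube, 130 mm long, 20 mm thick, open end up; this point is its middle, half-way up on its axis, z along the tube. At the start it stands upright in a hole of the jar (middle 75 mm, top 140 mm above the bench) or is absent; two to four tubes are there
- tube2_mid (a point): clear glass test tube, 130 mm long, 20 mm thick, open end up; this point is its middle, half-way up on its axis, z along the tube. At the start it stands upright in a hole of the jar (middle 75 mm, top 140 mm above the bench) or is absent; two to four tubes are there
- tube3_mid (a point): clear glass test tube, 130 mm long, 20 mm thick, open end up; this point is its middle, half-way up on its axis, z along the tube. At the start it stands upright in a hole of the jar (middle 75 mm, top 140 mm above the bench) or is absent; two to four tubes are there
- block: loose pale aluminium tube block, 60 x 200 x 55 mm, 1.5 kg, that stands on the bench and may get shifted; origin at the centre of its underside, z up. A row of four round holes, 23.5 mm wide, 47 mm deep with floor 8 mm above the bench, at y = -72, -24, +24, +72 mm along its long (y) axis, x = 0. A tube fully down has its middle 73 mm above the bench
- mat: black rubber mat, 170 x 170 x 3 mm, fixed flat on the bench, where the cap is to be parked; origin at the centre of its underside. The cap parked on it has its grip point 86.5 mm above the bench. Beyond the gap between jar and mat a tall fixed column rises from the bench (about x = 0.63 m and more, y = -0.1 to -0.24 m): carry things round in front of it
- flask: glass conical flask, 61 mm wide, 99 mm high, a bystander; origin at the centre of its underside
- watch_glass: shallow round watch glass, 71 mm wide, 13 mm high, a bystander; origin at the centre of its underside

How it is judged:
On the way, in this order (a step that is already met when the one before it is completed fails the run):
1. the cap has been unlocked, lifted off and parked upright on the mat (within 50 mm of its middle each way), let go and still (x of cap_grip in the frame of mat between -0.05 and 0.05 m and y of cap_grip in the frame of mat between -0.05 and 0.05 m and height (world z) of cap_grip below 0.0915 m and angle between cap_grip's own z axis and vertical below 0.06 rad and contact force between cap and the fingers below 0.1 N and linear speed of cap below 0.03 m/s), for 0.3 s.
2. every tube stands upright and fully down in a hole of the block, let go, before the cap goes back on (x of tube0_mid in the frame of block between -0.012 and 0.012 m and y of tube0_mid in the frame of block between -0.085 and 0.085 m and z of tube0_mid in the frame of block between 0.066 and 0.081 m and angle between each of tube0_mid, tube1_mid, tube2_mid, tube3_mid's own z axis and vertical below 0.12 rad and contact force between each of tube0, tube1, tube2, tube3 and the fingers below 0.1 N and x of tube1_mid in the frame of block between -0.012 and 0.012 m and y of tube1_mid in the frame of block between -0.085 and 0.085 m and z of tube1_mid in the frame of block between 0.066 and 0.081 m and x of tube2_mid in the frame of block between -0.012 and 0.012 m and y of tube2_mid in the frame of block between -0.085 and 0.085 m and z of tube2_mid in the frame of block between 0.066 and 0.081 m and x of tube3_mid in the frame of block between -0.012 and 0.012 m and y of tube3_mid in the frame of block between -0.085 and 0.085 m and z of tube3_mid in the frame of block between 0.066 and 0.081 m and horizontal distance between cap_grip and jar above 0.1 m), for 0.3 s.
At the end, for the whole second after the job is handed in: all tubes stand upright (0.12 rad) and fully down in holes of the block (middle 66 to 81 mm over its underside); the cap is locked on the jar: centred to 5 mm, level, at its start height to 2.5 mm, x axis along the jar's x or y axis to 0.12 rad; all let go and still (x of tube0_mid in the frame of block between -0.012 and 0.012 m and y of tube0_mid in the frame of block between -0.085 and 0.085 m and z of tube0_mid in the frame of block between 0.066 and 0.081 m and angle between each of tube0_mid, tube1_mid, tube2_mid, tube3_mid's own z axis and vertical below 0.12 rad and contact force between each of tube0, tube1, tube2, tube3, cap and the fingers below 0.1 N and x of tube1_mid in the frame of block between -0.012 and 0.012 m and y of tube1_mid in the frame of block between -0.085 and 0.085 m and z of tube1_mid in the frame of block between 0.066 and 0.081 m and x of tube2_mid in the frame of block between -0.012 and 0.012 m and y of tube2_mid in the frame of block between -0.085 and 0.085 m and z of tube2_mid in the frame of block between 0.066 and 0.081 m and x of tube3_mid in the frame of block between -0.012 and 0.012 m and y of tube3_mid in the frame of block between -0.085 and 0.085 m and z of tube3_mid in the frame of block between 0.066 and 0.081 m and horizontal distance between cap_grip and jar below 0.005 m and z of cap_grip in the frame of jar between 0.1665 and 0.1715 m and angle between cap_grip's own z axis and vertical below 0.04 rad and (angle between the x axis of cap_grip and the x axis of jar, either way round below 0.12 rad or angle between the x axis of cap_grip and the x axis of jar, either way round above 1.45 rad) and linear speed of cap below 0.03 m/s); the robot touches nothing.
It fails at once if a tube has fallen over (tilted more than 0.9 rad) (angle between any of tube0_mid, tube1_mid, tube2_mid, tube3_mid's own z axis and vertical above 0.9 rad).
It fails at once if the flask or the watch glass has been moved more than 40 mm or the flask tipped (distance of any of flask, watch_glass from where it was at the start of the episode above 0.04 m or angle between flask's own z axis and vertical above 0.5 rad).
Of tube0, tube1, tube2, tube3 only 2 to 4 are there at a start; the rules pass over those that are not, and their reading is None.
At some moment in a run one of block, cap may be knocked a few centimetres aside while the robot is not near it.
It also fails if it takes over 210 s, if anything falls off the work surface, if the arm or the gripper's body presses on something with over 40 N, if the wrist force passes 120 N, or if a joint passes its speed limit or range.

## Working session

There is one attempt and no reset: what is moved stays moved. The work goes in short steps, Python scripts to look and compute and a tool call to move; the robot and the scene stay as the last step left them, time stands still between calls to the robot, and variables do not carry over. Pictures are saved under pics/ and viewed, and the job is handed in when it is done.

Besides the shell and the picture viewer there is one more tool, called after "Request:" as name(argument=value, ...) on one line, values as JSON. jog_arm: Moves the arm, as the interface text tells. Its arguments: {"type":"object","properties":{"rows":{"type":"string"},"grip_force":{"type":"number"}},"required":["rows"]}

```bash
mkdir -p pics; python3 - <<'E'
from workcell import ctrl
import cv2
s=ctrl.observe()
for k,v in s.items(): print(k,v)
print(ctrl.grip_depth)
for n in ("scene","side","wrist"):
    f=ctrl.grab_frame(n); cv2.imwrite(f"pics/{n}0.png",f["img"][:,:,::-1]); print(n,f["K"].tolist(),f["extrinsics"].round(4).tolist(),[k for k in f])
E
```

```text
time_s 0.0
qpos [-1.3586751   0.60010489 -0.00251814  1.60016691  0.00181012  0.94291392
 -0.0797714 ]
qd [-7.46407314e-04 -5.42674959e-04  1.59485849e-04  1.50949154e-03
  1.75806479e-03 -3.40351371e-05 -3.33473755e-03]
joint_efforts [ 2.35486596e-04 -7.65094900e+01  1.49793193e+00 -2.52332085e+01
 -5.22844330e-02  1.71010522e-02  1.67133962e-04]
tool_pos [0.20638678 0.69446454 0.21776175]
ee_rot [-4.51982565e-01 -3.10884584e+00  2.49780507e-03]
wrist_force [-0.35030622 -0.39225602  0.08865741]
ft_torque [ 0.02064769 -0.00116055  0.02567289]
width 0.9991401632077535
0.0188
scene [[598.6227051911644, 0.0, 327.7086487441848], [0.0, 598.6227051911644, 241.10330859969326], [0.0, 0.0, 1.0]] [[0.8862, -0.463, 0.0185, -0.5564], [0.3422, 0.6809, 0.6475, -0.2159], [-0.3124, -0.5674, 0.7619, -1.3997], [0.0, 0.0, 0.0, 1.0]] ['img', 'K', 'extrinsics']
side [[445.0009316971109, 0.0, 325.2557262710411], [0.0, 445.0009316971109, 237.11572989711317], [0.0, 0.0, 1.0]] [[0.9739, -0.2261, 0.0208, -0.5891], [0.0601, 0.3451, 0.9366, -0.1199], [-0.2189, -0.9109, 0.3497, -1.1563], [0.0, 0.0, 0.0, 1.0]] ['img', 'K', 'extrinsics']
wrist [[371.64829954431775, 0.0, 318.6180798259693], [0.0, 371.64829954431775, 246.32853086804897], [0.0, 0.0, 1.0]] [[0.2861, 0.9582, -0.001, -0.7241], [-0.923, 0.2753, -0.2688, 0.0307], [-0.2573, 0.0778, 0.9632, -0.3907], [0.0, 0.0, 0.0, 1.0]] ['img', 'K', 'extrinsics']
```

View pics/scene0.png

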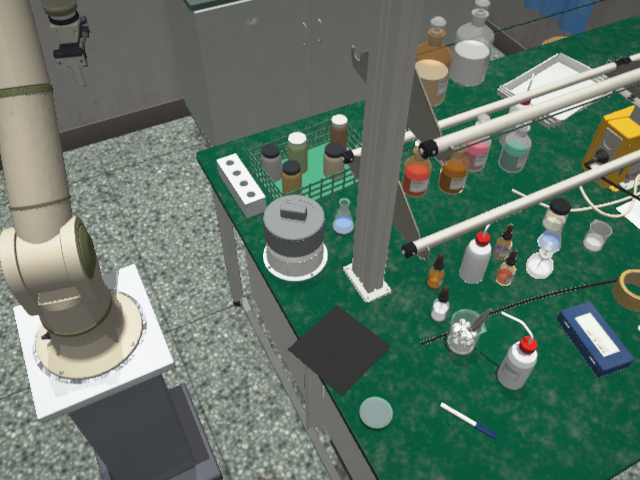

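View pics/side0.png

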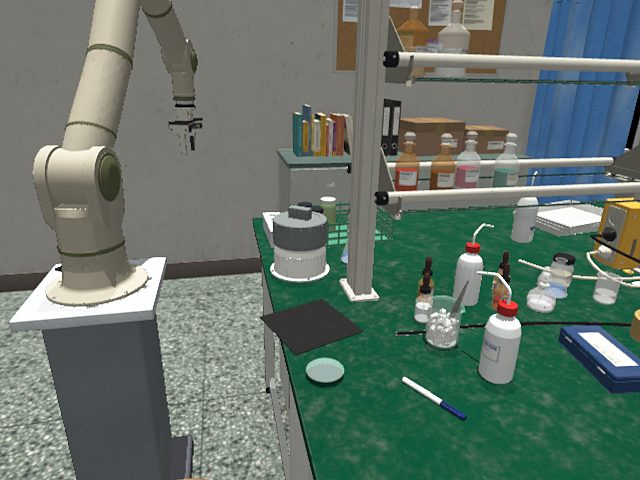

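View pics/wrist0.png

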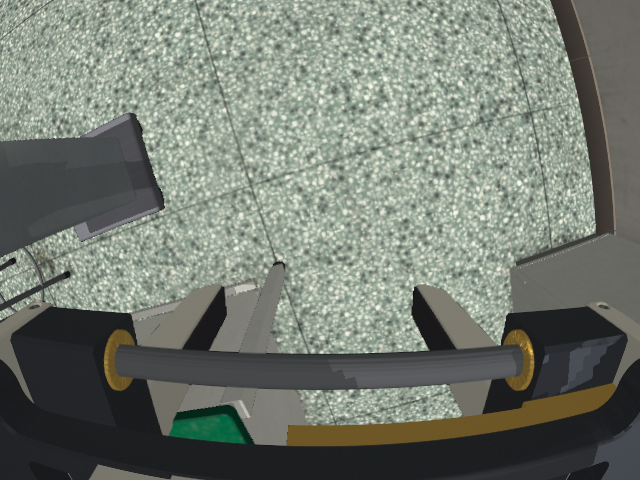

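The views show the block (scene px ~241,183), the jar with grey cap (~295,235), the mat (~340,348), the watch glass (376,412), the flask (343,217), and the column (375,150).

```bash
cat > h.py <<'E'
import numpy as np, cv2
from workcell import ctrl
def grab(n,save=None):
    f=ctrl.grab_frame(n)
    if save: cv2.imwrite(f"pics/{save}.png",f["img"][:,:,::-1])
    return f
def ray(f,p,fish=False):
    K=f["K"];E=f["extrinsics"];R=E[:3,:3];t=E[:3,3]
    x=(p[0]-K[0,2])/K[0,0];y=(p[1]-K[1,2])/K[1,1]
    if fish:
        r=np.hypot(x,y);s=np.sin(r)/r if r>1e-9 else 1;d=np.array([x*s,-y*s,-np.cos(r)])
    else: d=np.array([x,-y,-1.])
    return -R.T@t, R.T@(d/np.linalg.norm(d))
def onz(f,p,z,fish=False):
    c,d=ray(f,p,fish);return c+d*(z-c[2])/d[2]
def proj(f,P,fish=False):
    E=f["extrinsics"];q=E[:3,:3]@np.asarray(P,float)+E[:3,3];q=np.array([q[0],-q[1],-q[2]])
    K=f["K"]
    if fish:
        r=np.hypot(q[0],q[1]);th=np.arctan2(r,q[2]);k=th/max(r,1e-9)
        return np.array([K[0,0]*q[0]*k+K[0,2],K[1,1]*q[1]*k+K[1,2]])
    return np.array([K[0,0]*q[0]/q[2]+K[0,2],K[1,1]*q[1]/q[2]+K[1,2]])
def st():
    s=ctrl.observe();from scipy.spatial.transform import Rotation as R
    m=R.from_rotvec(s["ee_rot"]).as_matrix()
    print("t",round(s["time_s"],2),"tcp",np.round(s["tool_pos"],4),"jawdir deg",round(np.degrees(np.arctan2(m[1,1],m[0,1])),2),"z",m[:,2].round(3),"F",np.round(s["wrist_force"],1),"w",round(s["width"]*93,1),"q7",round(s["qpos"][6],2))
    return s
E
python3 - <<'E'
from h import *
st()
for n in("scene","side"):
    f=grab(n); im=f["img"]; z=4 if n=="scene" else 4
    x0,y0=(200,140) if n=="scene" else (240,190)
    c=im[y0:y0+140,x0:x0+190]; cv2.imwrite(f"pics/{n}z.png",cv2.resize(c,None,fx=4,fy=4,interpolation=cv2.INTER_CUBIC)[:,:,::-1])
    g=im.max(2)
    m=(g<60).astype(np.uint8)
    m=cv2.morphologyEx(m,cv2.MORPH_OPEN,np.ones((5,5)))
    cs,_=cv2.findContours(m,0,2)
    for k in cs:
        if cv2.contourArea(k)>2500:
            M=cv2.moments(k);print(n,cv2.contourArea(k),M["m10"]/M["m00"],M["m01"]/M["m00"])
            q=cv2.approxPolyDP(cv2.convexHull(k),8,True)[:,0]
            for p in q: print(p,onz(f,p,0.003).round(4))
E
```

```text
t 0.15 tcp [0.2064 0.6946 0.218 ] jawdir deg 73.45 z [-0.    -0.001 -1.   ] F [-0.2 -0.1 -1.1] w 93.3 q7 -0.08
scene 4479.5 338.9177735610373 349.4108345425457
[333 308] [ 0.54  -0.196  0.003]
[387 345] [ 0.6037 -0.3438  0.003 ]
[344 393] [ 0.457 -0.404  0.003]
[291 351] [ 0.3983 -0.257   0.003 ]
side 2987.5 309.83218967921897 326.08580195258014
[359 332] [ 0.5965 -0.3578  0.003 ]
[294 354] [ 0.4464 -0.4088  0.003 ]
[263 316] [ 0.4008 -0.2514  0.003 ]
[323 300] [ 0.5519 -0.2035  0.003 ]
```

View pics/scenez.png

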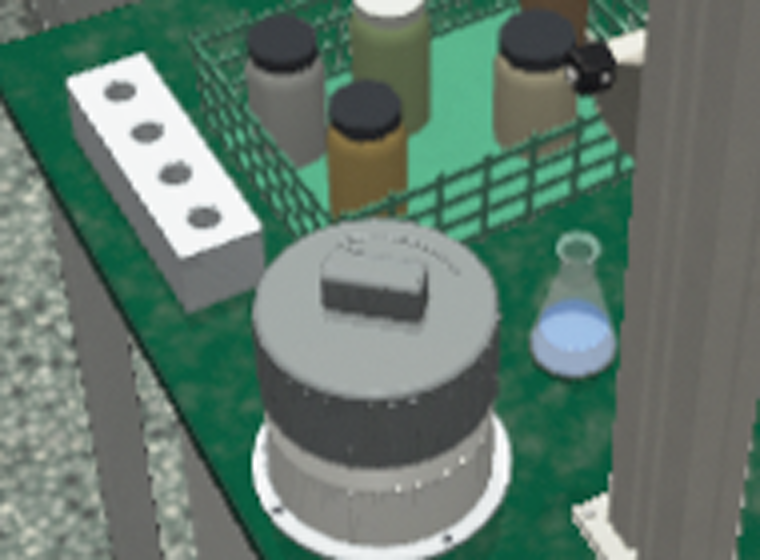

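View pics/sidez.png

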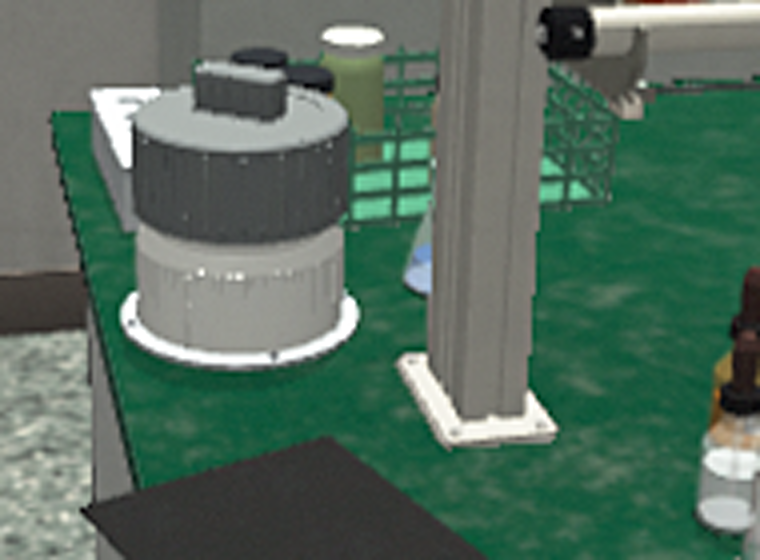

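```bash
python3 - <<'E'
from h import *
f=ctrl.grab_frame("scene")
Z=lambda x,y:((x-1.5)/4+200,(y-1.5)/4+140)
hs=np.array([onz(f,Z(*p),0.055) for p in[(120,91),(147,131),(175,173),(204,217)]]);print(hs.round(4),np.linalg.norm(np.diff(hs,axis=0),axis=1))
print("block top corners",[onz(f,Z(*p),.055)[:2].round(4).tolist() for p in[(68,80),(146,54),(262,230),(183,256)]])
print("foot L/R", [onz(f,Z(*p),.004)[:2].round(4) for p in [(252,462),(512,462)]])
print("bar edge",[onz(f,Z(*p),.185)[:2].round(4) for p in[(323,278),(428,290),(330,250),(420,258)]])
# cap top disc
E=[onz(f,Z(*p),.154)[:2] for p in[(254,310),(498,310),(375,220),(375,401)]];print("cap",np.round(E,4))
g=ctrl.grab_frame("side")
Z=lambda x,y:((x-1.5)/4+240,(y-1.5)/4+190)
print("side bar",[onz(g,Z(*p),.185)[:2].round(4) for p in[(195,67),(285,82),(208,62)]])
print("side cap",[onz(g,Z(*p),.154)[:2].round(4) for p in[(132,120),(350,120)]])
print("flask",onz(f,(343,228),0).round(3),"wg",onz(f,(376,412),0.005).round(3))
E
```

```text
[[0.4923 0.3474 0.055 ]
 [0.4939 0.3002 0.055 ]
 [0.4953 0.2523 0.055 ]
 [0.4966 0.2039 0.055 ]] [0.0471888  0.04789793 0.04846728]
block top corners [[0.4633, 0.3747], [0.5237, 0.376], [0.5268, 0.1749], [0.4698, 0.1762]]
foot L/R [array([0.4535, 0.0318]), array([ 0.6045, -0.0442])]
bar edge [array([0.4986, 0.0016]), array([ 0.5497, -0.0349]), array([0.5119, 0.0207]), array([ 0.557 , -0.0093])]
cap [[ 0.4616  0.0233]
 [ 0.5928 -0.0424]
 [ 0.5593  0.0595]
 [ 0.4956 -0.0743]]
side bar [array([ 0.4985, -0.0015]), array([ 0.5516, -0.045 ]), array([0.509 , 0.0089])]
side cap [array([ 0.4539, -0.0143]), array([ 0.5979, -0.0383])]
flask [0.687 0.024 0.   ] wg [ 0.497 -0.475  0.005]
```

Request:
jog_arm(rows="1.3 -3.2 1.6 -2.4 1;1.3 -3.2 1.6 -2.4 1;1.3 -3.2 1.6 -2.4 1;1.3 -3.2 1.6 -2.4 1;1.3 -3.2 1.6 -2.4 1;1.3 -3.2 1.6 -2.4 1;1.3 -3.2 1.6 -2.4 1;1.3 -3.2 1.6 -2.4 1")

```text
time_s: 1.02
tool_pos: [0.3109, 0.4372, 0.3475]
ee_rot: [-0.967, -2.989, -0.001]
wrist_force: [0.7, 0.5, 1.5]
width: 0.997
```

Request:
jog_arm(rows="1.6 -3.7 0 0 1;1.6 -3.7 0 0 1;1.6 -3.7 0 0 1;1.6 -3.7 0 0 1;1.6 -3.7 0 0 1;1.6 -3.7 0 0 1;1.6 -3.7 0 0 1;1.6 -3.7 0 0 1")

```text
time_s: 1.68
tool_pos: [0.4388, 0.141, 0.347]
ee_rot: [0.964, 2.99, 0.001]
wrist_force: [0.9, 1.2, 0.2]
width: 0.996
```

Request:
jog_arm(rows="1.1 -1.9 0 0 1;1.1 -1.9 0 0 1;1.1 -1.9 0 0 1;1.1 -1.9 0 0 1;1.1 -1.9 0 0 1;1.1 -1.9 0 0 1;1.1 -1.9 0 0 1;1.1 -1.9 0 0 1")

```text
time_s: 2.35
tool_pos: [0.5269, -0.01, 0.3468]
ee_rot: [0.964, 2.99, 0.0]
wrist_force: [-0.2, -0.3, -1.4]
width: 1.002
```

```bash
python3 - <<'E'
from h import *
f=grab("wrist","w1");st()
E=f["extrinsics"];print((-E[:3,:3].T@E[:3,3]).round(3),(-E[2,:3]).round(3), proj(f,[.528,-.008,.185],True))
E
```

```text
t 2.4 tcp [ 0.5286 -0.0139  0.347 ] jawdir deg 54.06 z [ 0.002 -0.002 -1.   ] F [ 1.2 -2.5  1.3] w 93.1 q7 1.0
[0.466 0.033 0.513] [ 0.218 -0.157 -0.963] [321.2763849  227.89923675]
```

View pics/w1.png

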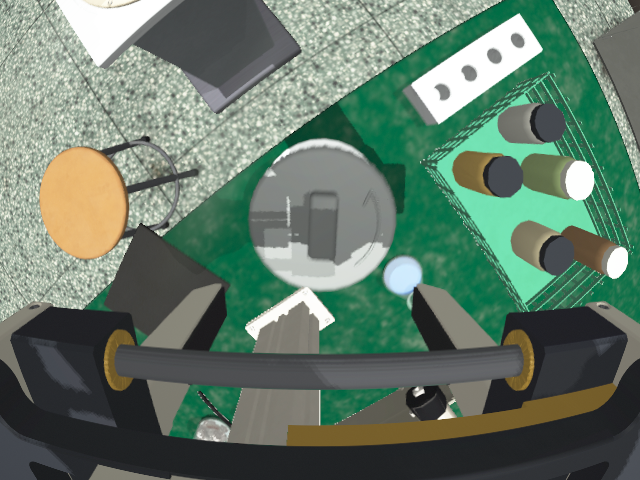

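Wrist view: cap centred near (322,216), bar at (323,226) nearly upright in the picture (aligned with the jaws); block holes in the upper right.

```bash
python3 - <<'E'
from h import *
f=grab("wrist");st()
im=f["img"];g=cv2.cvtColor(im,cv2.COLOR_RGB2GRAY)
cv2.imwrite("pics/w1z.png",cv2.resize(im[130:300,230:410],None,fx=3.3,fy=3.3,interpolation=cv2.INTER_CUBIC)[:,:,::-1])
cv2.imwrite("pics/w1b.png",cv2.resize(im[0:130,395:555],None,fx=4,fy=4,interpolation=cv2.INTER_CUBIC)[:,:,::-1])
# block top: white
m=(im.min(2)>215).astype(np.uint8);cs,h=cv2.findContours(m,cv2.RETR_CCOMP,2)
for i,c in enumerate(cs):
    a=cv2.contourArea(c)
    if a>40:
        M=cv2.moments(c);p=(M["m10"]/M["m00"],M["m01"]/M["m00"]);print(round(a),np.round(p,1),onz(f,p,.055,True).round(4),"hole" if h[0][i][3]>=0 else "")
E
```

```text
t 2.45 tcp [ 0.5276 -0.0122  0.3468] jawdir deg 54.02 z [ 0.001 -0.001 -1.   ] F [-0.9  0.4  0. ] w 93.4 q7 0.99
132 [446.7 414.2] [ 0.9352 -0.0442  0.055 ] 
1145 [295.1 308.5] [ 0.6244 -0.1234  0.055 ] 
452 [619.  258.4] [0.8857 0.3494 0.055 ] 
235 [279.4 251.6] [ 0.5482 -0.091   0.055 ] 
1032 [352.  264.7] [ 0.6179 -0.0254  0.055 ] 
844 [581. 176.] [0.7126 0.3301 0.055 ] 
188 [317.2 139.8] [0.4625 0.0317 0.055 ] 
5733 [478.2  63. ] [0.4946 0.265  0.055 ] 
217 [444.7  86.2] [0.4964 0.205  0.055 ] hole
233 [470.7  67.9] [0.4948 0.2513 0.055 ] hole
210 [495.5  51. ] [0.4933 0.2987 0.055 ] hole
191 [518.4  35.6] [0.4917 0.3463 0.055 ] hole
3245 [106.8  22. ] [ 0.1411 -0.0931  0.055 ]
```

View pics/w1z.png

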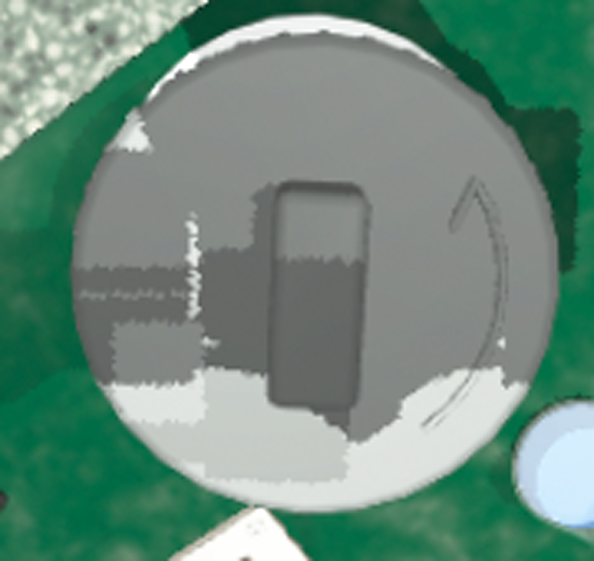

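View pics/w1b.png

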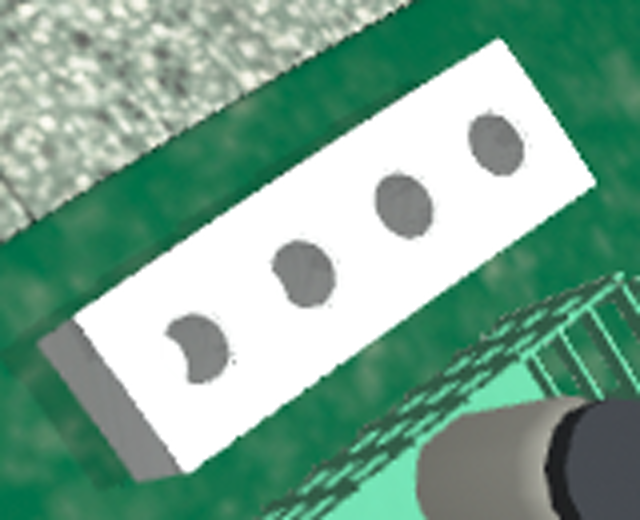

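```bash
python3 - <<'E'
from h import *
f=grab("wrist");st()
Z=lambda x,y:((x-1.15)/3.3+230,(y-1.15)/3.3+130)
q=np.array([onz(f,Z(*p),.1845,True)[:2] for p in[(272,181),(370,184),(360,409),(266,406)]]);print(q.round(4),q.mean(0).round(4))
for a,b in((0,3),(1,2),(0,1),(3,2)):
    d=q[b]-q[a];print(np.linalg.norm(d).round(4),np.degrees(np.arctan2(d[1],d[0])).round(1))
c=np.array([onz(f,Z(*p),.154,True)[:2] for p in[(72,272),(557,272)]]);print("disc x",c.round(4),c.mean(0),np.linalg.norm(c[0]-c[1]))
# ellipse pts by hand on cap top edge
P=np.array([(72,272),(557,272),(150,100),(480,95),(95,365),(313,511),(525,385),(190,470),(450,470),(85,205),(545,205)],float)
w=np.array([onz(f,Z(*p),.154,True)[:2] for p in P])
A=np.c_[2*w,np.ones(len(w))];s=np.linalg.lstsq(A,(w**2).sum(1),rcond=None)[0];print("circle",s[:2],np.sqrt(s[2]+s[:2]@s[:2]))
E
```

```text
t 2.5 tcp [ 0.5268 -0.0104  0.3466] jawdir deg 54.09 z [ 0. -0. -1.] F [ 0.5  0.9 -0.1] w 92.9 q7 0.99
[[ 0.4922  0.0061]
 [ 0.5083  0.0269]
 [ 0.5581 -0.0117]
 [ 0.5419 -0.0325]] [ 0.5251 -0.0028]
0.0629 -37.8
0.063 -37.8
0.0263 52.3
0.0263 52.0
disc x [[ 0.4808 -0.0607]
 [ 0.5666  0.0573]] [ 0.52369859 -0.0016691 ] 0.14590831577154867
circle [ 0.52622805 -0.00306899] 0.07260212839430821
```

Request:
jog_arm(rows="-0.1 0.7 0 -1.9 1;0 0 -3 0 1;0 0 -3 0 1;0 0 -3 0 1;0 0 -3 0 1;0 0 -2 0 1;0 0 0 0 1;0 0 0 0 1")

```text
time_s: 3.17
tool_pos: [0.5248, -0.0012, 0.2064]
ee_rot: [-1.012, -2.972, 0.001]
wrist_force: [-0.7, -0.9, -0.0]
width: 1.001
```

```bash
python3 - <<'E'
from h import *
f=grab("wrist","w2");st()
im=f["img"]
cv2.imwrite("pics/w2z.png",cv2.resize(im[100:370,180:460],None,fx=2.2,fy=2.2,interpolation=cv2.INTER_CUBIC)[:,:,::-1])
E
```

```text
t 3.22 tcp [ 0.5256 -0.0015  0.2074] jawdir deg 52.39 z [ 0.  0. -1.] F [-0.1 -0.5 -0.2] w 93.1 q7 1.05
```

View pics/w2z.png

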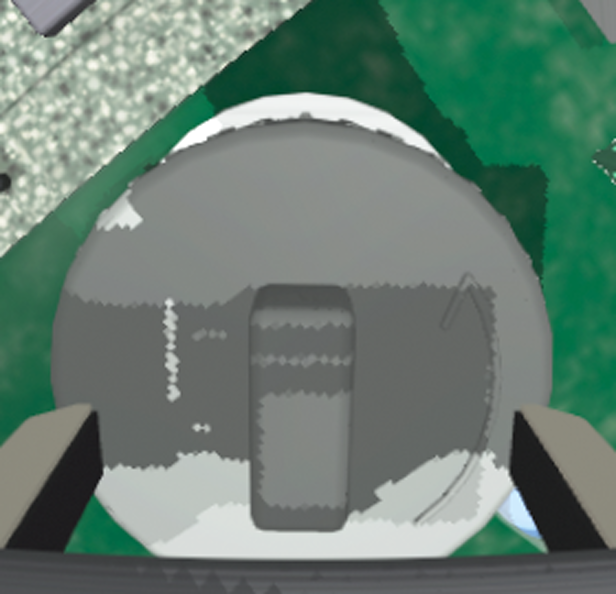

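```bash
python3 - <<'E'
from h import *
f=grab("wrist");st()
Z=lambda x,y:((x-.6)/2.2+180,(y-.6)/2.2+100)
q=np.array([onz(f,Z(*p),.1845,True)[:2] for p in[(250,288),(354,288),(350,529),(250,528)]]);print(q.round(4),q.mean(0).round(4))
for a,b in((0,3),(1,2),(0,1),(3,2)):
    d=q[b]-q[a];print(np.linalg.norm(d).round(4),np.degrees(np.arctan2(d[1],d[0])).round(1))
E
```

```text
t 3.27 tcp [ 0.5261 -0.0016  0.2079] jawdir deg 52.38 z [ 0.002  0.    -1.   ] F [0.6 0.1 0.4] w 93.1 q7 1.05
[[ 0.4935  0.0064]
 [ 0.5086  0.0259]
 [ 0.5604 -0.0137]
 [ 0.544  -0.0345]] [ 0.5266 -0.004 ]
0.0649 -39.0
0.0652 -37.5
0.0247 52.3
0.0264 51.7
```

Request:
jog_arm(rows="0.05 -0.15 -2 0 1;0 0 -2 0 1;0 0 -1 0 1;0 0 0 0 0.6;0 0 0 0 0;0 0 0 0 0;0 0 0 0 0;0 0 0 0 0", grip_force=40)

```text
time_s: 3.93
tool_pos: [0.5264, -0.0035, 0.1575]
ee_rot: [1.013, 2.972, 0.001]
wrist_force: [-0.3, 0.1, 0.8]
width: 0.69
```

```bash
python3 - <<'E'
from h import *
st()
E
```

```text
t 3.93 tcp [ 0.5264 -0.0035  0.1575] jawdir deg 52.36 z [ 0.001  0.    -1.   ] F [-0.3  0.1  0.8] w 64.2 q7 1.1
```

Fingers are slow; wait for closing.

Request:
jog_arm(rows="0 0 0 0 0;0 0 0 0 0;0 0 0 0 0;0 0 0 0 0;0 0 0 0 0;0 0 0 0 0;0 0 0 0 0;0 0 0 0 0")

```text
time_s: 4.6
tool_pos: [0.5259, -0.0036, 0.1566]
ee_rot: [-1.014, -2.973, 0.0]
wrist_force: [-1.6, -0.8, 1.2]
width: 0.278
```

Request:
jog_arm(rows="0 0 0 0 0;0 0 0 0 0;0 0 0 0 0;0 0 -0.1 0 0;0 0 -0.2 0 0;0 0 -0.2 0 0;0 0 -0.2 0 0;0 0 0 0 0")

```text
time_s: 5.27
tool_pos: [0.526, -0.0036, 0.1501]
ee_rot: [1.014, 2.973, 0.001]
wrist_force: [-3.5, -0.5, 9.3]
width: 0.273
```

Request:
jog_arm(rows="0 0 0 3 0;0 0 0 6 0;0 0 0 6 0;0 0 0 6 0;0 0 0 6 0;0 0 0 6 0;0 0 0 6 0;0 0 0 6 0")

```text
time_s: 5.93
tool_pos: [0.5257, -0.0043, 0.1501]
ee_rot: [0.208, -3.135, 0.001]
wrist_force: [-3.1, -3.9, 10.2]
width: 0.281
```

```bash
python3 - <<'E'
from h import *
st()
E
```

```text
t 5.93 tcp [ 0.5257 -0.0043  0.1501] jawdir deg 97.58 z [-0.    -0.001 -1.   ] F [-3.1 -3.9 10.2] w 26.2 q7 1.68
```

Request:
jog_arm(rows="0 0 0.5 0 0;0 0 1 0 0;0 0 1 0 0;0 0 1.5 0 0;0 0 2 0 0;0 0 2 0 0;0 0 2 0 0;0 0 1.5 0 0")

```text
time_s: 6.6
tool_pos: [0.5262, -0.0027, 0.2669]
ee_rot: [-0.2, 3.134, 0.001]
wrist_force: [0.4, 0.6, -2.5]
width: 0.277
```

```bash
python3 - <<'E'
from h import *
st();grab("scene","s3");f=grab("side","d3")
E
```

```text
t 6.6 tcp [ 0.5262 -0.0027  0.2669] jawdir deg 97.32 z [ 0.002  0.001 -1.   ] F [ 0.4  0.6 -2.5] w 25.7 q7 1.65
```

View pics/s3.png

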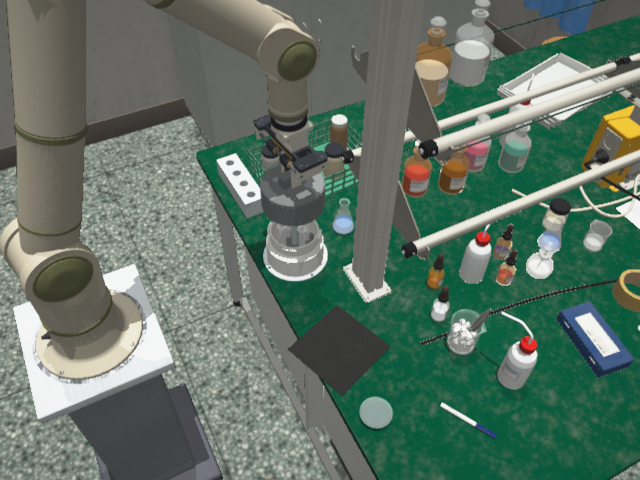

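View pics/d3.png

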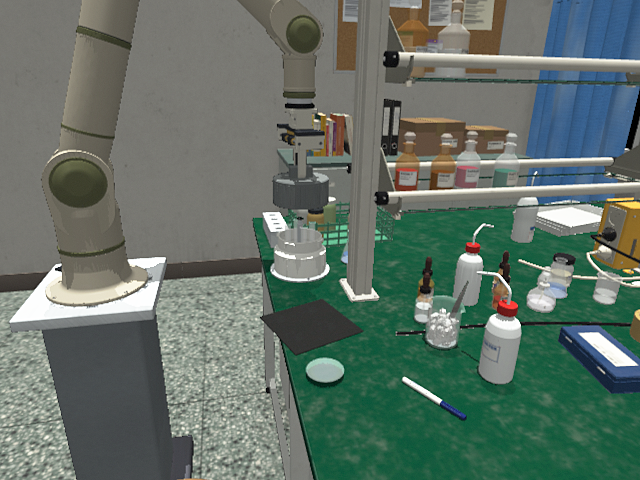

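Request:
jog_arm(rows="-1.5 -2.4 0 0 0;-1.5 -2.4 0 0 0;-1.5 -2.4 0 0 0;-1.5 -2.4 0 0 0;0 -2.5 0 0 0;0 -2.5 0 0 0;0 -2.5 0 0 0;0 -2.5 0 0 0")

```text
time_s: 7.37
tool_pos: [0.4655, -0.2001, 0.2639]
ee_rot: [0.201, -3.134, -0.001]
wrist_force: [0.6, 1.4, -1.3]
width: 0.276
```

Request:
jog_arm(rows="0.8 -2.6 0 0 0;0.8 -2.6 0 0 0;0.9 -2.6 0 0 0;0.9 -2.3 0 0 0;0 0 -3 0 0;0 0 -3 0 0;0 0 -3 0 0;0 0 -3 0 0")

```text
time_s: 8.03
tool_pos: [0.4997, -0.2999, 0.1426]
ee_rot: [0.201, -3.135, -0.001]
wrist_force: [-0.4, -0.0, -2.4]
width: 0.282
```

Request:
jog_arm(rows="0 0 -2 0 0;0 0 -2 0 0;0 0 -1.5 0 0;0 0 -1 0 0;0 0 0 0 0;0 0 0 0 0;0 0 0 0 0;0 0 0 0 0")

```text
time_s: 8.7
tool_pos: [0.5005, -0.3008, 0.0806]
ee_rot: [-0.201, 3.134, -0.001]
wrist_force: [-0.2, -0.4, -1.1]
width: 0.277
```

```bash
python3 - <<'E'
from h import *
st();grab("scene","s4")
E
```

```text
t 8.7 tcp [ 0.5005 -0.3008  0.0806] jawdir deg 97.35 z [ 0.002 -0.001 -1.   ] F [-0.2 -0.4 -1.1] w 25.8 q7 2.31
```

View pics/s4.png

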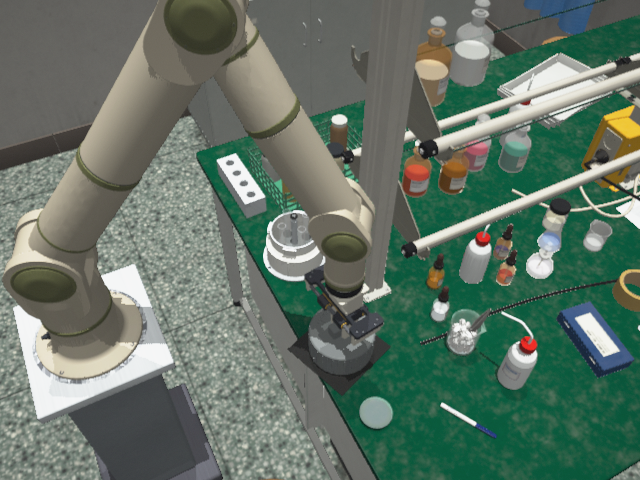

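Request:
jog_arm(rows="0 0 -0.3 0 0;0 0 -0.2 0 0;0 0 -0.2 0 0;0 0 0 0 0;0 0 0 0 0;0 0 0 0 0.6;0 0 0 0 0.6;0 0 0 0 0.6")

```text
time_s: 9.42
tool_pos: [0.5001, -0.3006, 0.0726]
ee_rot: [-0.201, 3.135, -0.0]
wrist_force: [0.6, -1.0, 0.1]
width: 0.443
```

Request:
jog_arm(rows="0 0 0 0 0.6;0 0 0 0 0.6;0 0 0 0 0.6;0 0 1 0 0.6;0 0 2 0 0.6;0 0 3 0 0.6;0 0 3.5 0 0.6;0 0 3.5 0 0.6")

```text
time_s: 10.08
tool_pos: [0.4994, -0.3004, 0.2044]
ee_rot: [0.201, -3.134, -0.001]
wrist_force: [0.7, -0.2, 0.4]
width: 0.598
```

```bash
python3 - <<'E'
from h import *
st();f=grab("wrist","w5");print(proj(f,[.5,-.302,.102],True))
E
```

```text
t 10.08 tcp [ 0.4994 -0.3004  0.2044] jawdir deg 97.34 z [-0.001  0.    -1.   ] F [ 0.7 -0.2  0.4] w 55.6 q7 2.27
[316.65152081 246.47939597]
```

View pics/w5.png

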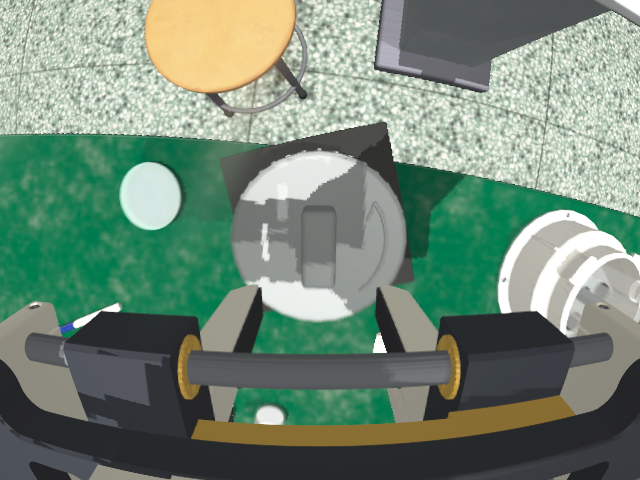

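Request:
jog_arm(rows="-0.9 2.6 1.2 0 0.6;-0.9 2.6 1.2 0 0.6;-0.8 2.6 1.2 0 0.6;-0.8 2.3 1.2 0 0.6;0 2.5 1.2 0 0.6;0 2.5 1.2 0 0.6;0 2.5 1.2 0 0.6;0 2.5 1.2 0 0.6")

```text
time_s: 10.8
tool_pos: [0.4655, -0.0984, 0.2998]
ee_rot: [-0.201, 3.134, -0.0]
wrist_force: [-0.6, -0.5, 0.2]
width: 0.598
```

Request:
jog_arm(rows="1.5 2.4 0 0 0.6;1.5 2.4 0 0 0.6;1.5 2.4 0 0 0.6;1.5 2.4 0 0 0.6;0 0 0 0 0.6;0 0 0 0 0.6;0 0 0 0 0.6;0 0 0 0 0.6")

```text
time_s: 11.47
tool_pos: [0.5254, -0.0047, 0.2988]
ee_rot: [0.199, -3.135, 0.001]
wrist_force: [-0.3, -0.5, -0.4]
width: 0.595
```

```bash
python3 - <<'E'
from h import *
st();f=grab("wrist","w6");print(proj(f,[.526,-.0035,.155],True))
im=f["img"]
cv2.imwrite("pics/w6z.png",cv2.resize(im[130:310,220:430],None,fx=3.3,fy=3.3,interpolation=cv2.INTER_CUBIC)[:,:,::-1])
E
```

```text
t 11.47 tcp [ 0.5254 -0.0047  0.2988] jawdir deg 97.27 z [-0. -0. -1.] F [-0.3 -0.5 -0.4] w 55.3 q7 1.65
[320.29115313 233.8968141 ]
```

View pics/w6.png

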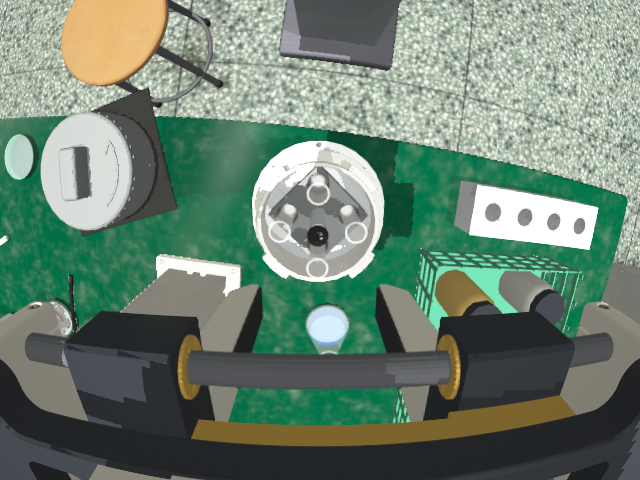

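View pics/w6z.png

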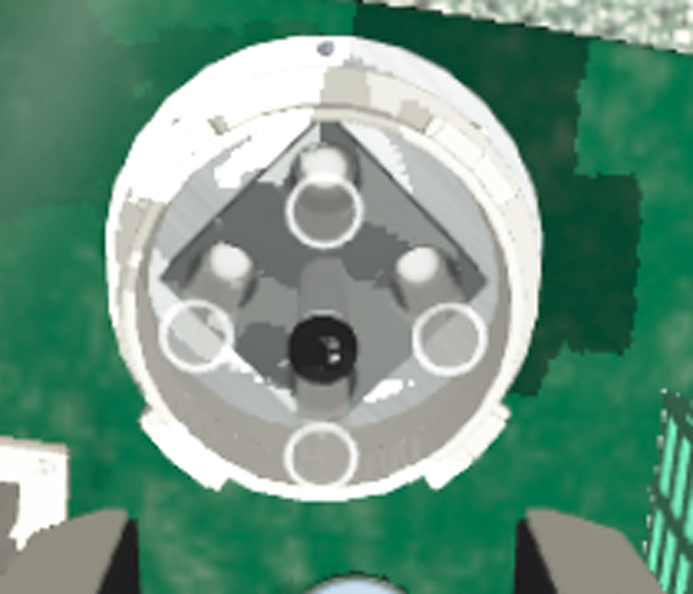

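```bash
python3 - <<'E'
from h import *
st();f=grab("wrist")
Z=lambda x,y:((x-1.15)/3.3+220,(y-1.15)/3.3+130)
w=np.array([onz(f,Z(*p),.14,True)[:2] for p in[(324,211),(197,334),(450,339),(321,455)]]);print(w.round(4),w.mean(0).round(4))
c=w.mean(0)
for p in w: d=p-c;print(np.linalg.norm(d).round(4),np.degrees(np.arctan2(d[1],d[0])).round(1))
print("post",onz(f,Z(322,348),.155,True).round(4))
print("cap bar",onz(f,(74,174),.102,True).round(3),"cap disc",onz(f,(86,171),.0715,True).round(3), proj(f,[.5,-.302,.003],True))
g=grab("scene","s6")
E
```

```text
t 11.52 tcp [ 0.5254 -0.0048  0.2989] jawdir deg 97.25 z [ 0. -0. -1.] F [ 1.  -0.1  0.4] w 55.8 q7 1.65
[[ 0.4938 -0.0097]
 [ 0.5315 -0.0399]
 [ 0.5242  0.0288]
 [ 0.5618 -0.002 ]] [ 0.5278 -0.0057]
0.0343 -173.3
0.0344 -83.9
0.0347 95.9
0.0341 6.2
post [ 0.5275 -0.006   0.155 ]
cap bar [ 0.502 -0.288  0.102] cap disc [ 0.502 -0.292  0.072] [107.57040841 164.95239731]
```

View pics/s6.png

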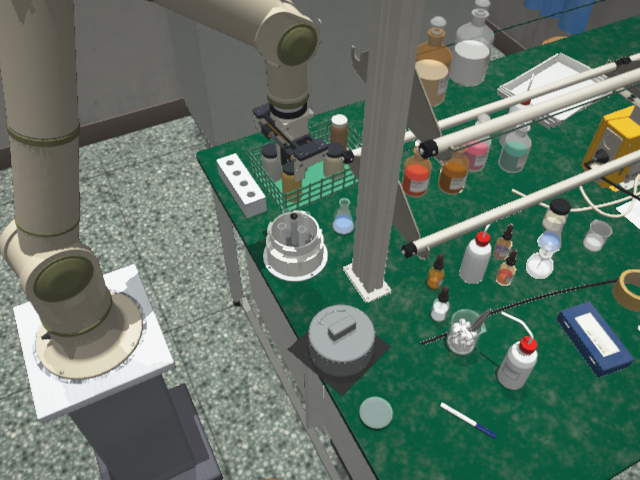

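Request:
jog_arm(rows="1.8 0.2 0 0 0.45;1.8 0.15 0 0 0.45;0 0 -2 0 0.45;0 0 -3 0 0.45;0 0 -3 0 0.45;0 0 -3 0 0.45;0 0 -3 0 0.45;0 0 0 0 0.45")

```text
time_s: 12.28
tool_pos: [0.5591, -0.0006, 0.1542]
ee_rot: [0.2, -3.128, 0.001]
wrist_force: [-2.3, -0.1, -0.2]
width: 0.451
```

```bash
python3 - <<'E'
from h import *
st();f=grab("wrist","w7")
E
```

```text
t 12.28 tcp [ 0.5591 -0.0006  0.1542] jawdir deg 97.33 z [-0.007 -0.001 -1.   ] F [-2.3 -0.1 -0.2] w 41.9 q7 1.69
```

View pics/w7.png

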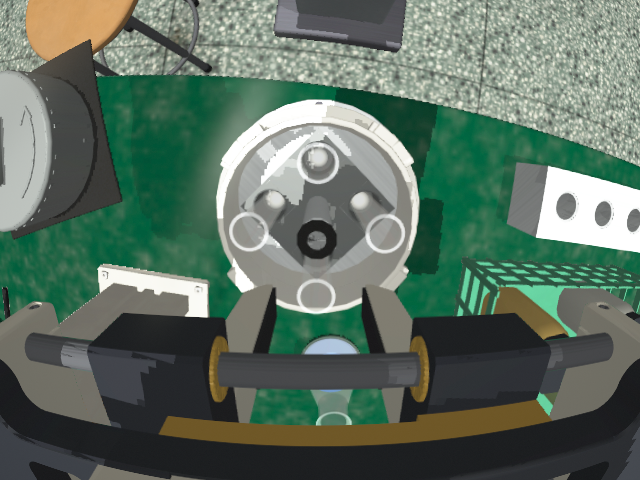

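```bash
python3 - <<'E'
from h import *
s=st();f=grab("wrist")
print(proj(f,s["tool_pos"],True), onz(f,(316,296),.14,True), onz(f,(319,163),.14,True),onz(f,(249,232),.14,True),onz(f,(385,234),.14,True),onz(f,(317,241),.155,True))
E
```

```text
t 12.33 tcp [ 0.5603 -0.0007  0.1567] jawdir deg 97.31 z [-0.005 -0.001 -1.   ] F [ 0.2 -0.   0.4] w 42.1 q7 1.69
[319.07227174 302.00968813] [ 0.56431598 -0.00179405  0.14      ] [ 0.49496074 -0.00899571  0.14      ] [ 0.53383251 -0.04015446  0.14      ] [0.52612745 0.02901241 0.14      ] [ 0.53035699 -0.00545699  0.155     ]
```

Request:
jog_arm(rows="0 0 0 0 0.45;0 0 0 0 0.45;0 0 0 0 0.45;0 0 0 0 0.45;0 0 0 0 0.45;0 0 0 0 0.45;0 0 0 0 0.45;0 0 0 0 0.45")

```text
time_s: 13.05
tool_pos: [0.562, -0.0, 0.1587]
ee_rot: [-0.202, 3.135, 0.0]
wrist_force: [0.0, -0.2, 1.2]
width: 0.451
```

```bash
python3 - <<'E'
from h import *
s=st();f=grab("wrist","w8");im=f["img"]
cv2.imwrite("pics/w8z.png",cv2.resize(im[130:330,210:430],None,fx=3,fy=3,interpolation=cv2.INTER_CUBIC)[:,:,::-1])
print(proj(f,s["tool_pos"],True),proj(f,s["tool_pos"]+[0,0,.03],True))
E
```

```text
t 13.05 tcp [ 0.562  -0.      0.1587] jawdir deg 97.36 z [ 0.  0. -1.] F [ 0.  -0.2  1.2] w 42.0 q7 1.69
[319.13748259 301.97423281] [319.23342997 331.44610131]
```

View pics/w8z.png

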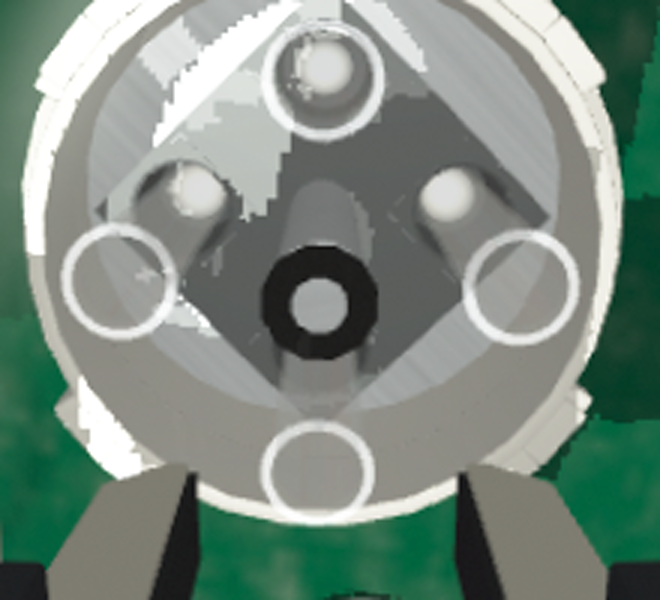

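```bash
python3 - <<'E'
from h import *
s=st();f=grab("wrist")
Z=lambda x,y:((x-1)/3+210,(y-1)/3+130)
w=np.array([onz(f,Z(*p),.14,True)[:2] for p in[(322,80),(119,281),(521,287),(318,472)]]);print(w.round(4),w.mean(0).round(4))
c=w.mean(0)
for p in w: d=p-c;print(np.linalg.norm(d).round(4),np.degrees(np.arctan2(d[1],d[0])).round(1))
print("post",onz(f,Z(320,304),.155,True).round(4))
E
```

```text
t 13.1 tcp [ 0.562  -0.      0.1586] jawdir deg 97.36 z [ 0. -0. -1.] F [-0.2 -0.6  0.4] w 41.8 q7 1.69
[[ 0.4937 -0.0098]
 [ 0.5315 -0.04  ]
 [ 0.5239  0.0284]
 [ 0.5617 -0.0019]] [ 0.5277 -0.0058]
0.0343 -173.4
0.0344 -83.6
0.0344 96.4
0.0343 6.6
post [ 0.5278 -0.0057  0.155 ]
```

Request:
jog_arm(rows="0 -0.2 0 0 0.45;0 0 -1.5 0 0.45;0 0 -1.5 0 0.45;0 0 -1.5 0 0.45;0 0 -0.2 0 0.45;0 0 0 0 0.1;0 0 0 0 0.1;0 0 0 0 0.1", grip_force=12)

```text
time_s: 13.82
tool_pos: [0.5625, -0.0021, 0.1124]
ee_rot: [-0.201, 3.134, -0.0]
wrist_force: [0.7, -0.1, -0.5]
width: 0.285
```

Request:
jog_arm(rows="0 0 0 0 0.1;0 0 0 0 0.1;0 0 0 0 0.1;0 0 0 0 0.1;0 0 1 0 0.1;0 0 2 0 0.1;0 0 3 0 0.1;0 0 3 0 0.1")

```text
time_s: 14.48
tool_pos: [0.5613, -0.0021, 0.2027]
ee_rot: [0.201, -3.133, 0.0]
wrist_force: [0.3, -0.3, -0.4]
width: 0.219
```

```bash
python3 - <<'E'
from h import *
s=st();f=grab("wrist","w9")
E
```

```text
t 14.48 tcp [ 0.5613 -0.0021  0.2027] jawdir deg 97.35 z [-0.002 -0.    -1.   ] F [ 0.3 -0.3 -0.4] w 20.4 q7 1.68
```

View pics/w9.png

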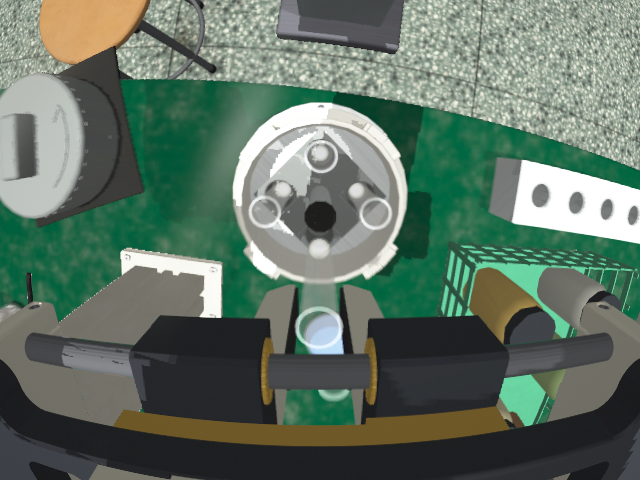

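Request:
jog_arm(rows="0 0 3 0 0.1;0 0 2.5 0 0.1;-0.4 2 0 -6 0.1;-0.5 2.2 0 -6 0.1;-0.5 2.2 0 -6 0.1;-0.5 2.2 0 -6 0.1;-0.5 2.2 0 -6 0.1;-0.5 2.2 0 -6 0.1")

```text
time_s: 15.2
tool_pos: [0.5324, 0.1289, 0.2571]
ee_rot: [0.785, 3.042, 0.001]
wrist_force: [-0.0, 0.4, -0.2]
width: 0.213
```

Request:
jog_arm(rows="-0.5 2.2 0 -6 0.1;-0.5 2.2 0 -6 0.1;-0.5 2.2 0 -6 0.1;-0.5 2.2 0 -6 0.1;-0.5 2.2 0 -6 0.1;-0.5 2.2 0 -6 0.1;-0.5 2.2 0 -6 0.1;-0.6 2.2 0 -6 0.1")

```text
time_s: 15.87
tool_pos: [0.4915, 0.305, 0.2571]
ee_rot: [-1.954, -2.459, -0.0]
wrist_force: [0.1, -0.2, -0.8]
width: 0.22
```

Request:
jog_arm(rows="-0.5 2.2 0 -6 0.1;-0.5 2 0 -5.4 0.1;0 0 0 0 0.1;0 0 0 0 0.1;0 0 0 0 0.1;0 0 0 0 0.1;0 0 0 0 0.1;0 0 0 0 0.1")

```text
time_s: 16.53
tool_pos: [0.4824, 0.345, 0.2569]
ee_rot: [-2.184, -2.258, -0.0]
wrist_force: [0.2, -0.6, -0.5]
width: 0.216
```

```bash
python3 - <<'E'
from h import *
s=st();f=grab("wrist","w10");print(proj(f,s["tool_pos"],True),proj(f,s["tool_pos"]+[0,0,.0283],True),proj(f,s["tool_pos"]+[0,0,-.092],True))
im=f["img"]
cv2.imwrite("pics/w10z.png",cv2.resize(im[140:350,210:430],None,fx=2.8,fy=2.8,interpolation=cv2.INTER_CUBIC)[:,:,::-1])
E
```

```text
t 16.53 tcp [0.4824 0.345  0.2569] jawdir deg 1.89 z [ 0.  0. -1.] F [ 0.2 -0.6 -0.5] w 20.1 q7 -0.4
[318.94142934 301.68560092] [319.05787254 329.13496032] [318.71951453 249.58117511]
```

View pics/w10.png

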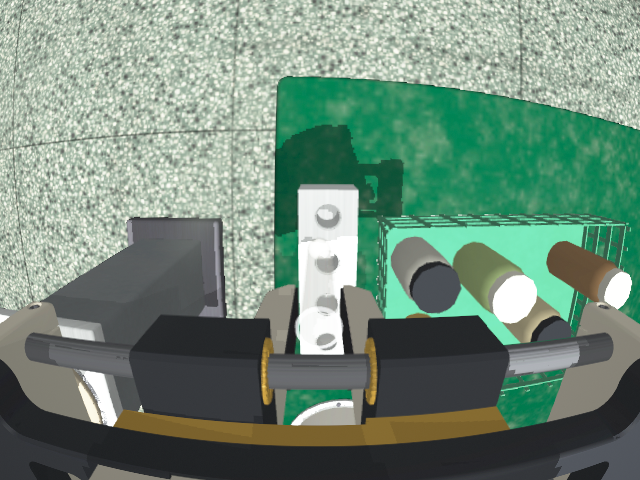

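View pics/w10z.png

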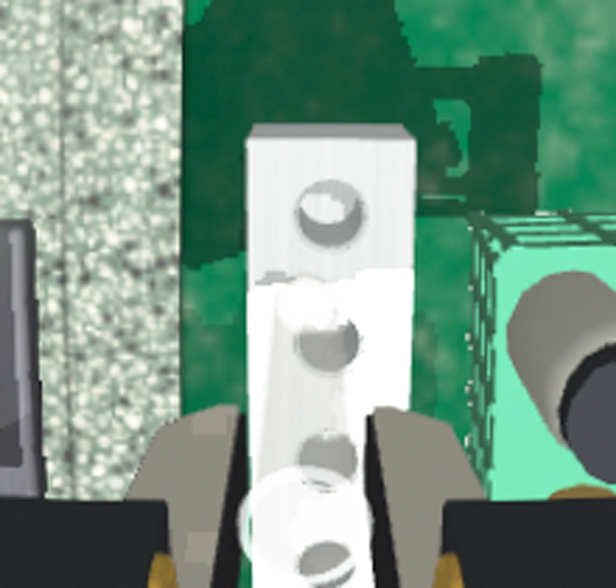

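```bash
python3 - <<'E'
from h import *
s=st();f=grab("wrist")
Z=lambda x,y:((x-.9)/2.8+210,(y-.9)/2.8+140)
for p in [(330.5,213),(328.5,343),(327.5,459),(326,562)]: print(onz(f,Z(*p),.055,True).round(4))
print("edges",onz(f,Z(247,140),.055,True).round(4),onz(f,Z(415,140),.055,True).round(4))
E
```

```text
t 16.58 tcp [0.4823 0.3452 0.2568] jawdir deg 1.9 z [ 0.  0. -1.] F [ 0.2 -0.4 -0.3] w 20.0 q7 -0.4
[0.4914 0.3494 0.055 ]
[0.4925 0.3003 0.055 ]
[0.494  0.2531 0.055 ]
[0.4952 0.207  0.055 ]
edges [0.4608 0.3749 0.055 ] [0.5205 0.3769 0.055 ]
```

Request:
jog_arm(rows="0.9 0.35 0 0 0.1;0 0 -2 0 0.1;0 0 -2.5 0 0.1;0 0 -2.5 0 0.1;0 0 -2 0 0.1;0 0 0 0 0.1;0 0 0 0 0.1;0 0 0 0 0.1")

```text
time_s: 17.3
tool_pos: [0.492, 0.3497, 0.1676]
ee_rot: [2.183, 2.258, 0.002]
wrist_force: [0.4, 0.7, 0.2]
width: 0.217
```

```bash
python3 - <<'E'
from h import *
s=st();f=grab("wrist","w11");print(proj(f,s["tool_pos"],True),proj(f,s["tool_pos"]+[0,0,.0283],True),proj(f,s["tool_pos"]+[0,0,-.1017],True))
im=f["img"]
cv2.imwrite("pics/w11z.png",cv2.resize(im[170:350,250:390],None,fx=3.3,fy=3.3,interpolation=cv2.INTER_CUBIC)[:,:,::-1])
E
```

```text
t 17.3 tcp [0.492  0.3497 0.1676] jawdir deg 1.93 z [ 0.001  0.001 -1.   ] F [0.4 0.7 0.2] w 20.2 q7 -0.32
[318.96952462 301.67823623] [319.15690343 329.10731872] [318.58968537 246.03282754]
```

View pics/w11z.png

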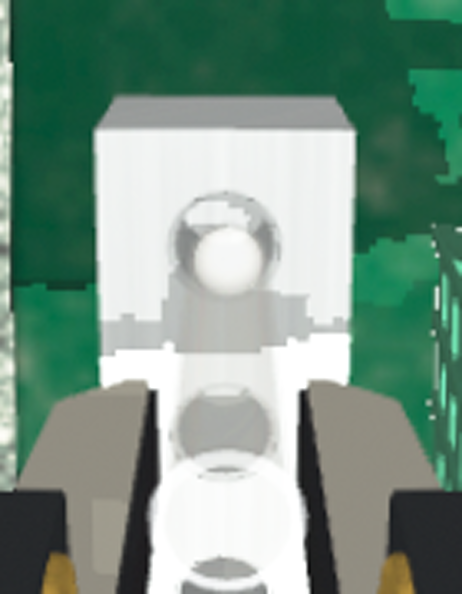

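```bash
python3 - <<'E'
from h import *
s=st();f=grab("wrist","w12")
Z=lambda x,y:((x-1.15)/3.3+250,(y-1.15)/3.3+170)
for p in [(226,245),(226,242),(227,434)]: print(onz(f,Z(*p),.055,True).round(4))
print(proj(f,s["tool_pos"]*[1,1,0]+[0,0,.055],True), Z(226,245))
E
```

```text
t 17.35 tcp [0.492  0.3498 0.1679] jawdir deg 1.94 z [ 0.002  0.001 -1.   ] F [-0.5 -0.1  0.1] w 19.7 q7 -0.32
[0.4918 0.3485 0.055 ]
[0.4918 0.3492 0.055 ]
[0.4936 0.3    0.055 ]
[318.45283229 242.31534593] (318.1363636363636, 243.89393939393938)
```

Request:
jog_arm(rows="0 0 0 0 0.1;0 0 -0.8 0 0.1;0 0 -0.8 0 0.1;0 0 -0.8 0 0.1;0 0 -0.8 0 0.1;0 0 0 0 0.1;0 0 0 0 0.1;0 0 0 0 0.1")

```text
time_s: 18.07
tool_pos: [0.491, 0.3494, 0.1344]
ee_rot: [2.183, 2.259, -0.001]
wrist_force: [-0.3, 0.8, -0.0]
width: 0.214
```

Request:
jog_arm(rows="0 0 -0.8 0 0.1;0 0 -0.8 0 0.1;0 0 -0.5 0 0.1;0 0 -0.2 0 0.1;0 0 0 0 0.1;0 0 0 0 0.1;0 0 0 0 0.1;0 0 0 0 0.1")

```text
time_s: 18.73
tool_pos: [0.4911, 0.3496, 0.1119]
ee_rot: [2.183, 2.259, 0.001]
wrist_force: [0.1, -0.3, -0.8]
width: 0.218
```

```bash
python3 - <<'E'
from h import *
s=st();f=grab("wrist","w13")
im=f["img"]
cv2.imwrite("pics/w13z.png",cv2.resize(im[170:350,250:390],None,fx=3.3,fy=3.3,interpolation=cv2.INTER_CUBIC)[:,:,::-1])
E
```

```text
t 18.73 tcp [0.4911 0.3496 0.1119] jawdir deg 1.95 z [ 0.  0. -1.] F [ 0.1 -0.3 -0.8] w 20.2 q7 -0.28
```

View pics/w13z.png

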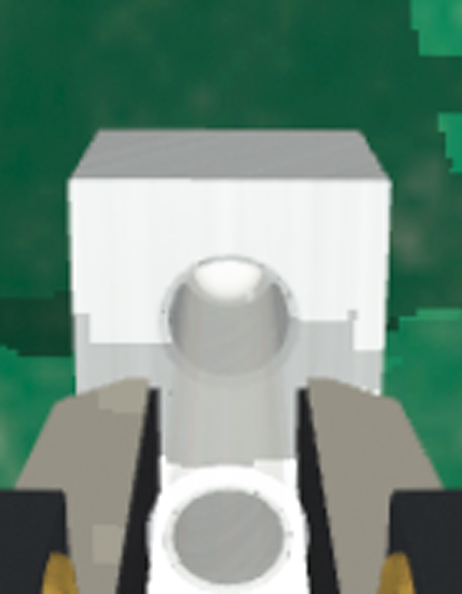

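Request:
jog_arm(rows="0 0 -0.2 0 0.1;0 0 0 0 0.1;0 0 0 0 0.1;0 0 0 0 0.45;0 0 0 0 0.45;0 0 0 0 0.45;0 0 0 0 0.45;0 0 0 0 0.45")

```text
time_s: 19.45
tool_pos: [0.491, 0.3495, 0.1096]
ee_rot: [-2.183, -2.259, -0.0]
wrist_force: [-0.3, 0.2, -0.5]
width: 0.446
```

Request:
jog_arm(rows="0 0 2 0 0.45;0 0 3 0 0.45;0 0 3 0 0.45;0 0 3 0 0.45;0 0 3 0 0.45;0 0 0 0 0.45;0 0 0 0 0.45;0 0 0 0 0.45")

```text
time_s: 20.12
tool_pos: [0.4905, 0.3494, 0.2492]
ee_rot: [-2.183, -2.259, 0.001]
wrist_force: [-0.4, 0.2, -0.2]
width: 0.453
```

```bash
python3 - <<'E'
from h import *
s=st();f=grab("wrist","w14");im=f["img"]
cv2.imwrite("pics/w14z.png",cv2.resize(im[140:350,210:430],None,fx=2.8,fy=2.8,interpolation=cv2.INTER_CUBIC)[:,:,::-1])
E
```

```text
t 20.12 tcp [0.4905 0.3494 0.2492] jawdir deg 1.97 z [-0.001 -0.    -1.   ] F [-0.4  0.2 -0.2] w 42.1 q7 -0.38
```

View pics/w14z.png

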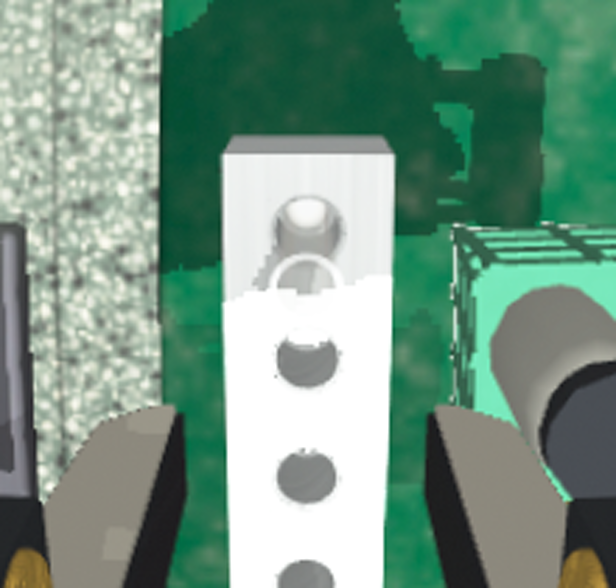

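```bash
python3 - <<'E'
from h import *
s=st();f=grab("wrist")
Z=lambda x,y:((x-.9)/2.8+210,(y-.9)/2.8+140)
for p in [(307,360),(306.5,478)]: print(onz(f,Z(*p),.055,True).round(4))
print("ring",onz(f,Z(307,289),.138,True).round(4))
E
```

```text
t 20.17 tcp [0.4903 0.3493 0.2486] jawdir deg 1.97 z [-0.001 -0.001 -1.   ] F [ 0.6 -0.  -0.4] w 41.8 q7 -0.38
[0.4924 0.3001 0.055 ]
[0.4938 0.2524 0.055 ]
ring [0.4906 0.3492 0.138 ]
```

Request:
jog_arm(rows="0.4 -4 0 0.6 0.45;0.4 -4 0 0.6 0.45;0.4 -4 0 0.6 0.45;0.4 -4 0 0.6 0.45;0.4 -4 0 0.6 0.45;0.4 -4 0 0.6 0.45;0.4 -4 0 0.5 0.45;0.5 -4 0 0.5 0.45")

```text
time_s: 20.88
tool_pos: [0.5232, 0.0275, 0.2486]
ee_rot: [-2.089, -2.345, 0.003]
wrist_force: [0.7, 0.5, 0.4]
width: 0.449
```

Request:
jog_arm(rows="0 0 -3 0 0.45;0 0 -3 0 0.45;0 0 -2.5 0 0.45;0 0 0 0 0.45;0 0 0 0 0.45;0 0 0 0 0.45;0 0 0 0 0.45;0 0 0 0 0.45")

```text
time_s: 21.55
tool_pos: [0.5247, 0.0297, 0.1659]
ee_rot: [2.09, 2.344, 0.003]
wrist_force: [0.1, -0.3, -0.0]
width: 0.448
```

```bash
python3 - <<'E'
from h import *
s=st();f=grab("wrist","w15");im=f["img"]
cv2.imwrite("pics/w15z.png",cv2.resize(im[130:330,210:430],None,fx=3,fy=3,interpolation=cv2.INTER_CUBIC)[:,:,::-1])
E
```

```text
t 21.55 tcp [0.5247 0.0297 0.1659] jawdir deg 6.57 z [ 0.002  0.    -1.   ] F [ 0.1 -0.3 -0. ] w 41.7 q7 0.32
```

View pics/w15z.png

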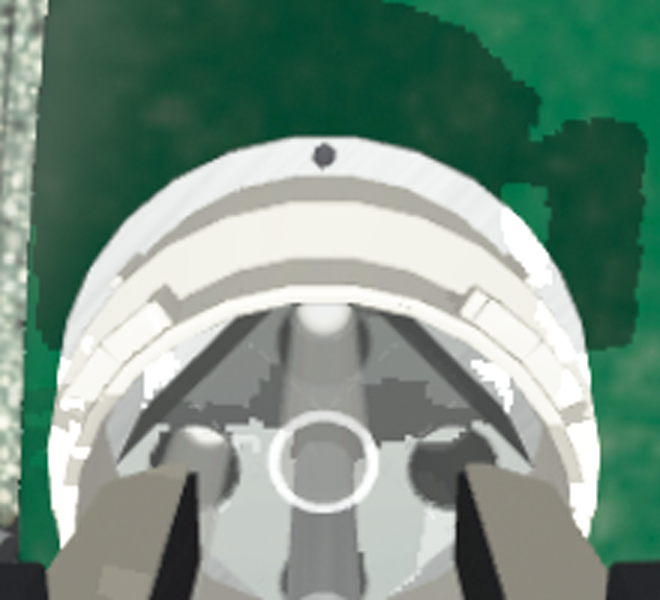

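```bash
python3 - <<'E'
from h import *
s=st();f=grab("wrist")
Z=lambda x,y:((x-1)/3+210,(y-1)/3+130)
print(onz(f,Z(323,463),.14,True).round(4))
E
```

```text
t 21.6 tcp [0.5246 0.0298 0.1657] jawdir deg 6.58 z [ 0.002  0.    -1.   ] F [-0.3 -0.1  0.1] w 41.6 q7 0.32
[0.5239 0.0289 0.14  ]
```

Request:
jog_arm(rows="-0.05 -0.1 0 0 0.45;0 0 -1.8 0 0.45;0 0 -1.8 0 0.45;0 0 -1.8 0 0.45;0 0 0 0 0.45;0 0 0 0 0.1;0 0 0 0 0.1;0 0 0 0 0.1")

```text
time_s: 22.32
tool_pos: [0.5241, 0.0284, 0.1117]
ee_rot: [2.09, 2.344, 0.002]
wrist_force: [-0.1, -0.1, -0.7]
width: 0.282
```

Request:
jog_arm(rows="0 0 0 0 0.1;0 0 0 0 0.1;0 0 0 0 0.1;0 0 0 0 0.1;0 0 1 0 0.1;0 0 2.5 0 0.1;0 0 3 0 0.1;0 0 3 0 0.1")

```text
time_s: 22.98
tool_pos: [0.5229, 0.0281, 0.2071]
ee_rot: [-2.091, -2.344, 0.002]
wrist_force: [-0.1, 0.3, -0.5]
width: 0.215
```

```bash
python3 - <<'E'
from h import *
s=st()
E
```

```text
t 22.98 tcp [0.5229 0.0281 0.2071] jawdir deg 6.53 z [-0.001 -0.001 -1.   ] F [-0.1  0.3 -0.5] w 20.0 q7 0.28
```

Request:
jog_arm(rows="0 0 3 0 0.1;0 0 2 0 0.1;-0.4 3.4 0 -0.7 0.1;-0.4 4 0 -0.7 0.1;-0.4 4 0 -0.7 0.1;-0.4 4 0 -0.7 0.1;-0.4 4 0 -0.7 0.1;-0.4 4 0 -0.6 0.1")

```text
time_s: 23.65
tool_pos: [0.4987, 0.2642, 0.2566]
ee_rot: [-2.174, -2.268, -0.001]
wrist_force: [1.1, 0.0, 0.3]
width: 0.214
```

Request:
jog_arm(rows="-0.6 3.8 0 -0.5 0.1;0 0 -2 0 0.1;0 0 -3 0 0.1;0 0 -3 0 0.1;0 0 -1 0 0.1;0 0 0 0 0.1;0 0 0 0 0.1;0 0 0 0 0.1")

```text
time_s: 24.32
tool_pos: [0.4945, 0.3005, 0.1673]
ee_rot: [2.184, 2.258, 0.003]
wrist_force: [0.2, 1.1, -0.0]
width: 0.212
```

```bash
python3 - <<'E'
from h import *
s=st();f=grab("wrist","w16");print(proj(f,s["tool_pos"]-[0,0,.1017],True),proj(f,s["tool_pos"]*[1,1,0]+[0,0,.055],True))
im=f["img"]
cv2.imwrite("pics/w16z.png",cv2.resize(im[170:350,250:390],None,fx=3.3,fy=3.3,interpolation=cv2.INTER_CUBIC)[:,:,::-1])
E
```

```text
t 24.32 tcp [0.4945 0.3005 0.1673] jawdir deg 1.91 z [ 0.002  0.001 -1.   ] F [ 0.2  1.1 -0. ] w 19.7 q7 -0.24
[318.50209521 246.12799262] [318.4718037  242.47955686]
```

View pics/w16z.png

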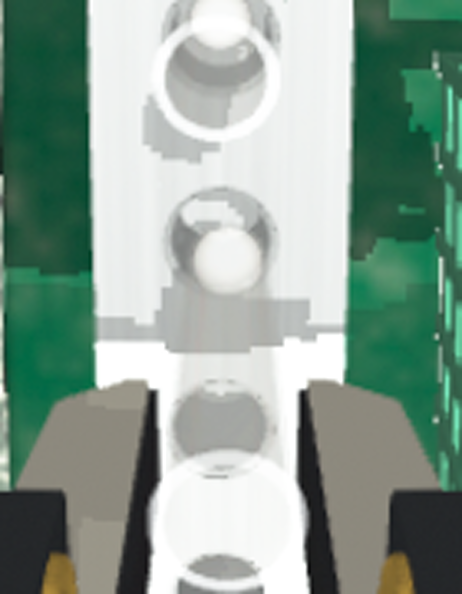

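Request:
jog_arm(rows="-0.1 0 0 0 0.1;0 0 0 0 0.1;0 0 0 0 0.1;0 0 -0.8 0 0.1;0 0 -0.8 0 0.1;0 0 -0.4 0 0.1;0 0 0 0 0.1;0 0 0 0 0.1")

```text
time_s: 25.03
tool_pos: [0.4923, 0.3002, 0.145]
ee_rot: [-2.183, -2.259, 0.002]
wrist_force: [-0.7, 0.9, -0.5]
width: 0.215
```

```bash
python3 - <<'E'
from h import *
s=st();f=grab("wrist","w17")
im=f["img"]
cv2.imwrite("pics/w17z.png",cv2.resize(im[170:350,250:390],None,fx=3.3,fy=3.3,interpolation=cv2.INTER_CUBIC)[:,:,::-1])
E
```

```text
t 25.03 tcp [0.4923 0.3002 0.145 ] jawdir deg 1.95 z [-0.001 -0.001 -1.   ] F [-0.7  0.9 -0.5] w 20.0 q7 -0.22
```

View pics/w17z.png

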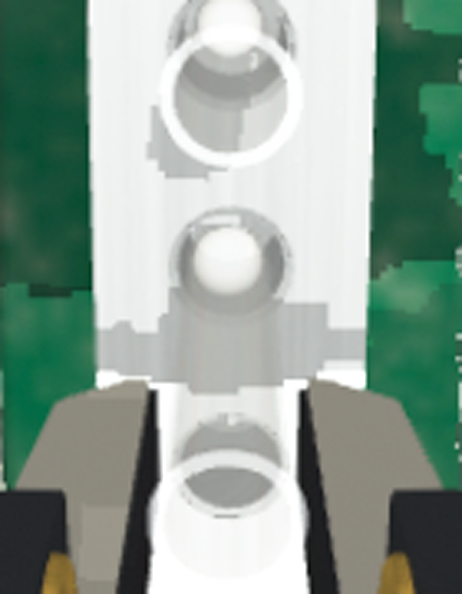

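Request:
jog_arm(rows="0.05 0 -0.8 0 0.1;0 0 -0.8 0 0.1;0 0 -0.8 0 0.1;0 0 -0.8 0 0.1;0 0 -0.35 0 0.1;0 0 0 0 0.1;0 0 0 0 0.1;0 0 0 0 0.1")

```text
time_s: 25.75
tool_pos: [0.4929, 0.3003, 0.1098]
ee_rot: [2.183, 2.259, -0.001]
wrist_force: [0.0, 0.1, -0.0]
width: 0.216
```

Request:
jog_arm(rows="0 0 0 0 0.45;0 0 0 0 0.45;0 0 0 0 0.45;0 0 0 0 0.45;0 0 0 0 0.45;0 0 2 0 0.45;0 0 3 0 0.45;0 0 3 0 0.45")

```text
time_s: 26.42
tool_pos: [0.4925, 0.2999, 0.1904]
ee_rot: [2.184, 2.259, -0.004]
wrist_force: [0.5, 0.1, 0.1]
width: 0.448
```

```bash
python3 - <<'E'
from h import *
s=st();f=grab("wrist","w18")
im=f["img"]
cv2.imwrite("pics/w18z.png",cv2.resize(im[140:350,210:430],None,fx=2.8,fy=2.8,interpolation=cv2.INTER_CUBIC)[:,:,::-1])
E
```

```text
t 26.42 tcp [0.4925 0.2999 0.1904] jawdir deg 1.94 z [-0.002 -0.002 -1.   ] F [0.5 0.1 0.1] w 41.7 q7 -0.26
```

View pics/w18z.png

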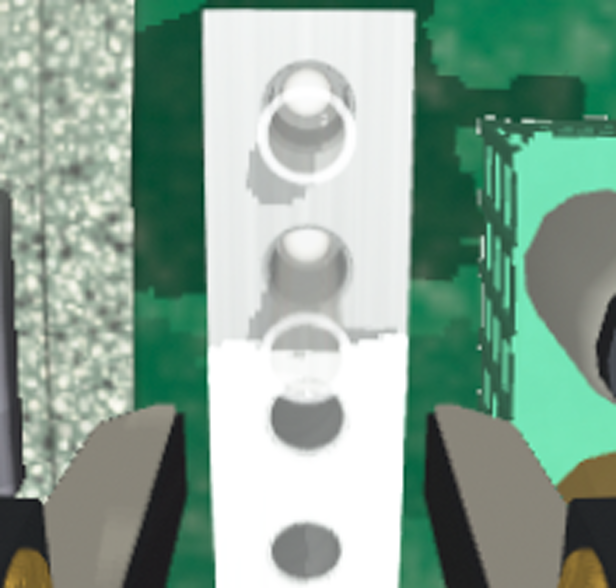

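Request:
jog_arm(rows="0.4 -3.9 0.3 0.6 0.45;0.4 -4 0.3 0.6 0.45;0.4 -4 0 0.6 0.45;0.4 -4 0 0.6 0.45;0.4 -4 0 0.6 0.45;0.4 -4 0 0.6 0.45;0.5 -4 0 0.5 0.45;0.5 -4 0 0.5 0.45")

```text
time_s: 27.13
tool_pos: [0.5269, -0.0203, 0.1963]
ee_rot: [2.09, 2.345, 0.001]
wrist_force: [0.9, 0.1, 0.3]
width: 0.45
```

Request:
jog_arm(rows="0.5 -2.1 0 0 0.45;0 0 -2 0 0.45;0 0 -1.5 0 0.45;0 0 0 0 0.45;0 0 0 0 0.45;0 0 0 0 0.45;0 0 0 0 0.45;0 0 0 0 0.45")

```text
time_s: 27.8
tool_pos: [0.5324, -0.0391, 0.1619]
ee_rot: [2.089, 2.345, 0.001]
wrist_force: [0.5, 0.5, -1.2]
width: 0.455
```

```bash
python3 - <<'E'
from h import *
s=st();f=grab("wrist","w19");im=f["img"]
cv2.imwrite("pics/w19z.png",cv2.resize(im[130:330,210:430],None,fx=3,fy=3,interpolation=cv2.INTER_CUBIC)[:,:,::-1])
E
```

```text
t 27.8 tcp [ 0.5324 -0.0391  0.1619] jawdir deg 6.6 z [ 0.001  0.    -1.   ] F [ 0.5  0.5 -1.2] w 42.3 q7 0.43
```

View pics/w19z.png

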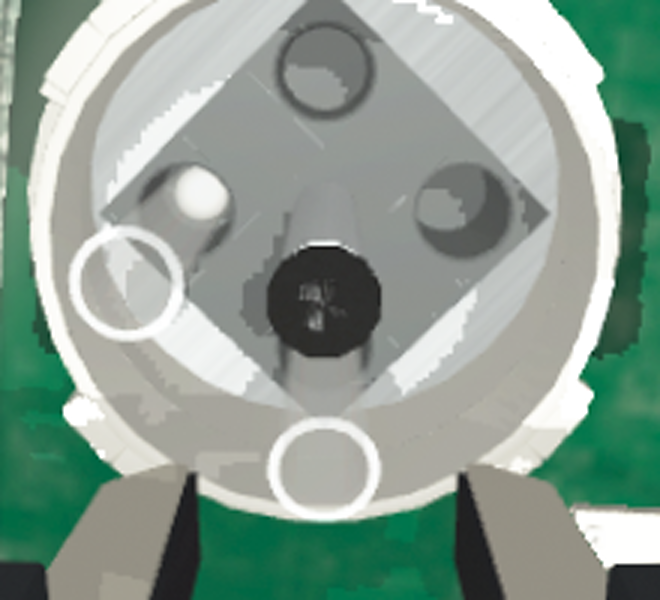

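```bash
python3 - <<'E'
from h import *
s=st();f=grab("wrist")
Z=lambda x,y:((x-1)/3+210,(y-1)/3+130)
print(onz(f,Z(324.5,469),.14,True).round(4),onz(f,Z(126,283),.14,True).round(4),onz(f,Z(324,299),.155,True).round(4))
E
```

```text
t 27.85 tcp [ 0.5323 -0.0392  0.1618] jawdir deg 6.59 z [ 0.001  0.    -1.   ] F [ 0.4 -0.3  0.9] w 41.9 q7 0.43
[ 0.5319 -0.0396  0.14  ] [ 0.4937 -0.0093  0.14  ] [ 0.5278 -0.0049  0.155 ]
```

Request:
jog_arm(rows="-0.05 -0.05 0 0 0.45;0 0 -1.7 0 0.45;0 0 -1.7 0 0.45;0 0 -1.6 0 0.45;0 0 0 0 0.45;0 0 0 0 0.1;0 0 0 0 0.1;0 0 0 0 0.1")

```text
time_s: 28.57
tool_pos: [0.532, -0.0401, 0.112]
ee_rot: [2.09, 2.344, 0.001]
wrist_force: [-0.4, 0.4, 0.1]
width: 0.283
```

Request:
jog_arm(rows="0 0 0 0 0.1;0 0 0 0 0.1;0 0 0 0 0.1;0 0 0 0 0.1;0 0 1 0 0.1;0 0 2.5 0 0.1;0 0 3 0 0.1;0 0 3 0 0.1")

```text
time_s: 29.23
tool_pos: [0.5309, -0.0403, 0.2075]
ee_rot: [-2.091, -2.344, 0.002]
wrist_force: [0.5, 1.0, -0.8]
width: 0.213
```

Request:
jog_arm(rows="0 0 3 0 0.1;0 0 2 0 0.1;0 0 0.3 0 0.1;-0.4 3 0 -0.7 0.1;-0.4 4 0 -0.7 0.1;-0.4 4 0 -0.7 0.1;-0.4 4 0 -0.7 0.1;-0.4 4 0 -0.6 0.1")

```text
time_s: 29.9
tool_pos: [0.5105, 0.1515, 0.259]
ee_rot: [-2.161, -2.28, 0.001]
wrist_force: [1.3, -0.3, -0.6]
width: 0.216
```

```bash
python3 - <<'E'
from h import *
s=st()
E
```

```text
t 29.9 tcp [0.5105 0.1515 0.259 ] jawdir deg 3.09 z [-0.001 -0.    -1.   ] F [ 1.3 -0.3 -0.6] w 20.1 q7 -0.09
```

Request:
jog_arm(rows="-0.5 3.4 0 -0.4 0.1;-0.5 3.4 0 -0.4 0.1;-0.6 3.3 0 -0.4 0.1;0 0 -3 0 0.1;0 0 -3 0 0.1;0 0 -3 0 0.1;0 0 0 0 0.1;0 0 0 0 0.1")

```text
time_s: 30.57
tool_pos: [0.4946, 0.2502, 0.1682]
ee_rot: [-2.183, -2.258, 0.006]
wrist_force: [0.8, -0.1, -0.2]
width: 0.217
```

Request:
jog_arm(rows="0 0 0 0 0.1;0 0 0 0 0.1;0 0 0 0 0.1;0 0 0 0 0.1;0 0 0 0 0.1;0 0 0 0 0.1;0 0 0 0 0.1;0 0 0 0 0.1")

```text
time_s: 31.23
tool_pos: [0.4955, 0.251, 0.1692]
ee_rot: [2.183, 2.259, 0.0]
wrist_force: [0.6, 0.0, -1.1]
width: 0.215
```

```bash
python3 - <<'E'
from h import *
s=st();f=grab("wrist","w20");p=proj(f,s["tool_pos"]*[1,1,0]+[0,0,.055],True);print((p-[250,170])*3.3+1.15)
im=f["img"]
cv2.imwrite("pics/w20z.png",cv2.resize(im[170:350,250:390],None,fx=3.3,fy=3.3,interpolation=cv2.INTER_CUBIC)[:,:,::-1])
E
```

```text
t 31.23 tcp [0.4955 0.251  0.1692] jawdir deg 1.96 z [ 0.  0. -1.] F [ 0.6  0.  -1.1] w 20.0 q7 -0.2
[227.81530632 237.68963926]
```

View pics/w20z.png

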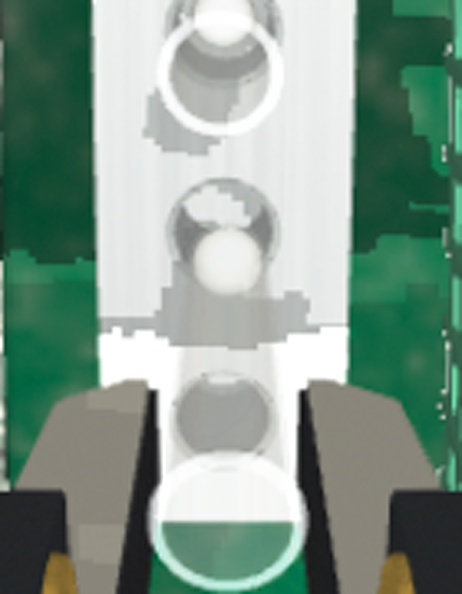

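Request:
jog_arm(rows="-0.1 0.1 0 0 0.1;0 0 0 0 0.1;0 0 -0.8 0 0.1;0 0 -0.8 0 0.1;0 0 -0.8 0 0.1;0 0 -0.8 0 0.1;0 0 0 0 0.1;0 0 0 0 0.1")

```text
time_s: 31.95
tool_pos: [0.4942, 0.2516, 0.1363]
ee_rot: [-2.183, -2.259, 0.003]
wrist_force: [0.6, 0.3, -0.7]
width: 0.221
```

Request:
jog_arm(rows="0 0 -0.8 0 0.1;0 0 -0.8 0 0.1;0 0 -0.8 0 0.1;0 0 -0.35 0 0.1;0 0 0 0 0.1;0 0 0 0 0.1;0 0 0 0 0.45;0 0 0 0 0.45")

```text
time_s: 32.62
tool_pos: [0.4944, 0.2519, 0.1095]
ee_rot: [-2.183, -2.259, 0.0]
wrist_force: [-0.4, 0.2, 0.2]
width: 0.315
```

Request:
jog_arm(rows="0 0 0 0 0.45;0 0 0 0 0.45;0 0 0 0 0.45;0 0 2 0 0.45;0 0 3 0 0.45;0 0 3 0 0.45;0 0 0 0 0.45;0 0 0 0 0.45")

```text
time_s: 33.28
tool_pos: [0.4952, 0.2525, 0.1911]
ee_rot: [2.183, 2.259, 0.005]
wrist_force: [-0.2, 0.3, -0.1]
width: 0.451
```

```bash
python3 - <<'E'
from h import *
s=st();f=grab("wrist","w21")
im=f["img"]
cv2.imwrite("pics/w21z.png",cv2.resize(im[140:350,210:430],None,fx=2.8,fy=2.8,interpolation=cv2.INTER_CUBIC)[:,:,::-1])
E
```

```text
t 33.28 tcp [0.4952 0.2525 0.1911] jawdir deg 1.97 z [ 0.003  0.002 -1.   ] F [-0.2  0.3 -0.1] w 41.9 q7 -0.22
```

View pics/w21z.png

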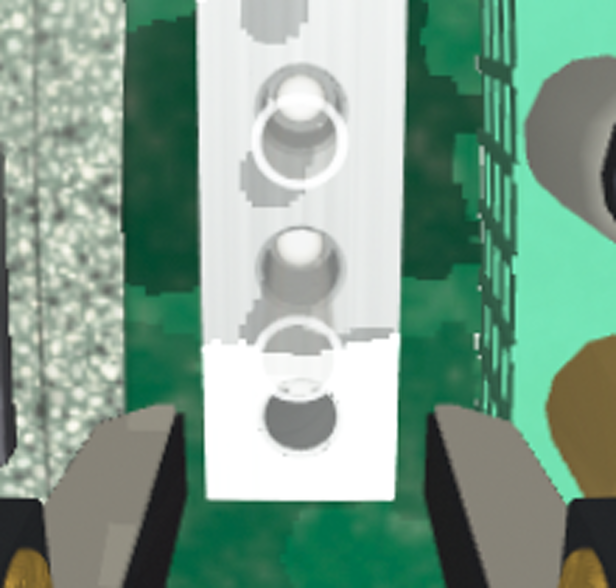

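Request:
jog_arm(rows="0 -1.8 0.5 6.8 0.45;0 -1.9 0.5 6.8 0.45;0 -1.9 0 6.8 0.45;0 -1.9 0 6.8 0.45;0 -1.9 0 6.8 0.45;0 -1.9 0 6.8 0.45;0 -1.9 0 6.8 0.45;0 -1.9 0 6.8 0.45")

```text
time_s: 34.0
tool_pos: [0.4936, 0.1, 0.1984]
ee_rot: [-0.899, -3.008, 0.002]
wrist_force: [0.3, 0.4, 0.4]
width: 0.453
```

Request:
jog_arm(rows="0 -1.9 0 6.8 0.45;0 -1.9 0 6.8 0.45;0 -1.9 0 6.8 0.45;0 -1.9 0 6.8 0.45;0 -1.8 0 6.8 0.45;-0.1 -1.6 0 6.8 0.45;0 0 -2 0 0.45;0 0 -2 0 0.45")

```text
time_s: 34.67
tool_pos: [0.4934, -0.0103, 0.1588]
ee_rot: [-0.193, 3.135, 0.001]
wrist_force: [0.1, 0.1, -0.1]
width: 0.448
```

Request:
jog_arm(rows="0 0 0 0 0.45;0 0 0 0 0.45;0 0 0 0 0.45;0 0 0 0 0.45;0 0 0 0 0.45;0 0 0 0 0.45;0 0 0 0 0.45;0 0 0 0 0.45")

```text
time_s: 35.33
tool_pos: [0.4936, -0.0089, 0.16]
ee_rot: [-0.196, 3.135, 0.0]
wrist_force: [0.3, -0.6, -0.1]
width: 0.448
```

```bash
python3 - <<'E'
from h import *
s=st();f=grab("wrist","w22");im=f["img"]
p=proj(f,s["tool_pos"]*[1,1,0]+[0,0,.14],True);print((p-[210,130])*3+1)
cv2.imwrite("pics/w22z.png",cv2.resize(im[130:330,210:430],None,fx=3,fy=3,interpolation=cv2.INTER_CUBIC)[:,:,::-1])
E
```

```text
t 35.33 tcp [ 0.4936 -0.0089  0.16  ] jawdir deg 97.16 z [ 0.001  0.    -1.   ] F [ 0.3 -0.6 -0.1] w 41.7 q7 1.59
[328.28905411 471.44585512]
```

View pics/w22z.png

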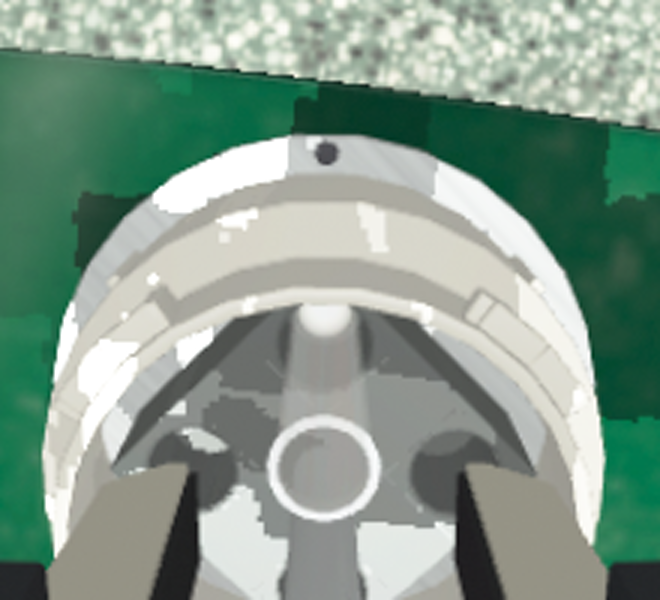

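Request:
jog_arm(rows="0 -0.05 0 0 0.45;0 0 -1.7 0 0.45;0 0 -1.6 0 0.45;0 0 -1.5 0 0.45;0 0 0 0 0.45;0 0 0 0 0.1;0 0 0 0 0.1;0 0 0 0 0.1")

```text
time_s: 36.05
tool_pos: [0.494, -0.0095, 0.1124]
ee_rot: [-0.196, 3.134, -0.0]
wrist_force: [-0.8, 0.1, -0.1]
width: 0.283
```

Request:
jog_arm(rows="0 0 0 0 0.1;0 0 0 0 0.1;0 0 0 0 0.1;0 0 0 0 0.1;0 0 1 0 0.1;0 0 2.5 0 0.1;0 0 3 0 0.1;0 0 3 0 0.1")

```text
time_s: 36.72
tool_pos: [0.4929, -0.0096, 0.2076]
ee_rot: [0.196, -3.134, 0.0]
wrist_force: [0.6, 0.5, -0.3]
width: 0.215
```

Request:
jog_arm(rows="0 0 3 0 0.1;0 0 2.2 0 0.1;0 1.5 0 -6.8 0.1;0 1.5 0 -6.8 0.1;0 1.5 0 -6.8 0.1;0 1.5 0 -6.8 0.1;0 1.5 0 -6.8 0.1;0 1.5 0 -6.8 0.1")

```text
time_s: 37.38
tool_pos: [0.4932, 0.0811, 0.2588]
ee_rot: [0.918, 3.004, 0.0]
wrist_force: [-1.2, 0.2, -0.4]
width: 0.211
```

Request:
jog_arm(rows="0 1.5 0 -6.8 0.1;0 1.5 0 -6.8 0.1;0.1 1.5 0 -6.8 0.1;0.1 1.5 0 -6.8 0.1;0 1.5 0 -6.8 0.1;0 1.5 0 -6.8 0.1;0 1.7 0 -6.8 0.1;0 1.7 0 -6.8 0.1")

```text
time_s: 38.05
tool_pos: [0.4952, 0.2051, 0.2588]
ee_rot: [-2.19, -2.252, 0.0]
wrist_force: [0.0, 0.4, -0.5]
width: 0.217
```

```bash
python3 - <<'E'
from h import *
s=st()
E
```

```text
t 38.05 tcp [0.4952 0.2051 0.2588] jawdir deg 1.61 z [-0.  0. -1.] F [ 0.   0.4 -0.5] w 20.2 q7 -0.31
```

Request:
jog_arm(rows="0.05 -0.05 -3 0.4 0.1;0 0 -3 0 0.1;0 0 -2 0 0.1;0 0 -1 0 0.1;0 0 0 0 0.1;0 0 0 0 0.1;0 0 0 0 0.1;0 0 0 0 0.1")

```text
time_s: 38.72
tool_pos: [0.4967, 0.2042, 0.1699]
ee_rot: [2.175, 2.266, 0.003]
wrist_force: [0.0, -0.3, 0.9]
width: 0.217
```

```bash
python3 - <<'E'
from h import *
s=st();f=grab("wrist","w23");p=proj(f,s["tool_pos"]*[1,1,0]+[0,0,.055],True);print((p-[250,170])*3.3+1.15)
im=f["img"]
cv2.imwrite("pics/w23z.png",cv2.resize(im[170:350,250:390],None,fx=3.3,fy=3.3,interpolation=cv2.INTER_CUBIC)[:,:,::-1])
E
```

```text
t 38.72 tcp [0.4967 0.2042 0.1699] jawdir deg 2.34 z [ 0.002  0.001 -1.   ] F [ 0.  -0.3  0.9] w 20.2 q7 -0.24
[226.86845847 237.39230655]
```

View pics/w23z.png

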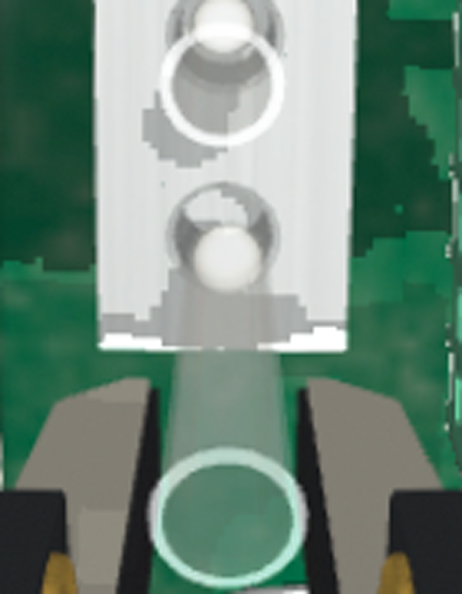

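Request:
jog_arm(rows="-0.05 0 0 0 0.1;0 0 0 0 0.1;0 0 -0.8 0 0.1;0 0 -0.8 0 0.1;0 0 -0.8 0 0.1;0 0 -0.8 0 0.1;0 0 0 0 0.1;0 0 0 0 0.1")

```text
time_s: 39.43
tool_pos: [0.4951, 0.2037, 0.1357]
ee_rot: [-2.175, -2.266, 0.003]
wrist_force: [-0.2, -0.9, -0.5]
width: 0.219
```

Request:
jog_arm(rows="0 0 -0.8 0 0.1;0 0 -0.8 0 0.1;0 0 -0.8 0 0.1;0 0 -0.4 0 0.1;0 0 0 0 0.1;0 0 0 0 0.1;0 0 0 0 0.45;0 0 0 0 0.45")

```text
time_s: 40.1
tool_pos: [0.4954, 0.2039, 0.1084]
ee_rot: [-2.175, -2.267, 0.0]
wrist_force: [-0.4, 0.4, 0.3]
width: 0.313
```

Request:
jog_arm(rows="0 0 0 0 0.45;0 0 0 0 0.45;0 0 0 0 0.45;0 0 2 0 0.45;0 0 3 0 0.45;0 0 3 0 0.45;0 0 3 0 0.45;0 0 3 0 0.45")

```text
time_s: 40.77
tool_pos: [0.4952, 0.2037, 0.2501]
ee_rot: [2.176, 2.266, -0.0]
wrist_force: [0.7, -0.1, -0.1]
width: 0.451
```

```bash
python3 - <<'E'
from h import *
s=st();f=grab("wrist","w24");g=grab("scene","s24");h=grab("side","d24")
a=g["img"][130:230,190:290];b=h["img"][180:270,235:335]
cv2.imwrite("pics/sd24.png",np.hstack([cv2.resize(a,(400,400)),cv2.resize(b,(400,400))])[:,:,::-1])
E
```

```text
t 40.77 tcp [0.4952 0.2037 0.2501] jawdir deg 2.34 z [-0. -0. -1.] F [ 0.7 -0.1 -0.1] w 42.0 q7 -0.29
```

View pics/w24.png

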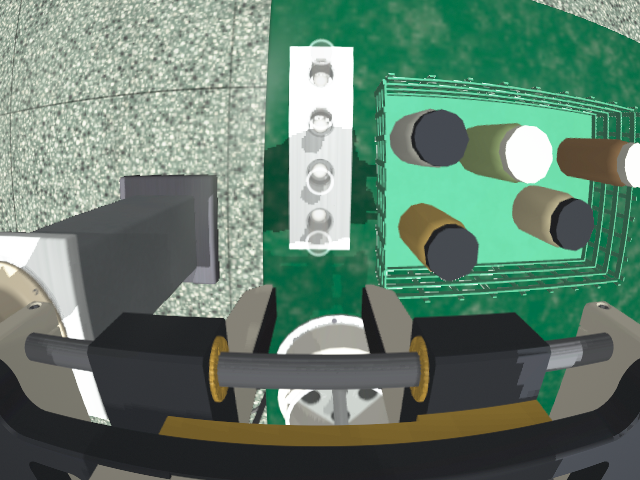

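View pics/s24.png

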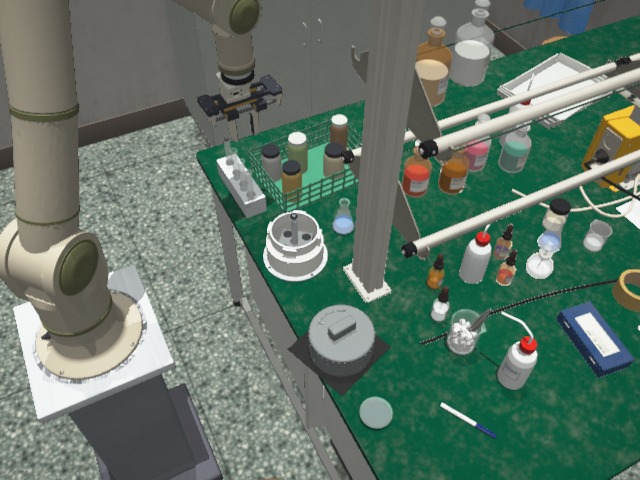

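View pics/sd24.png

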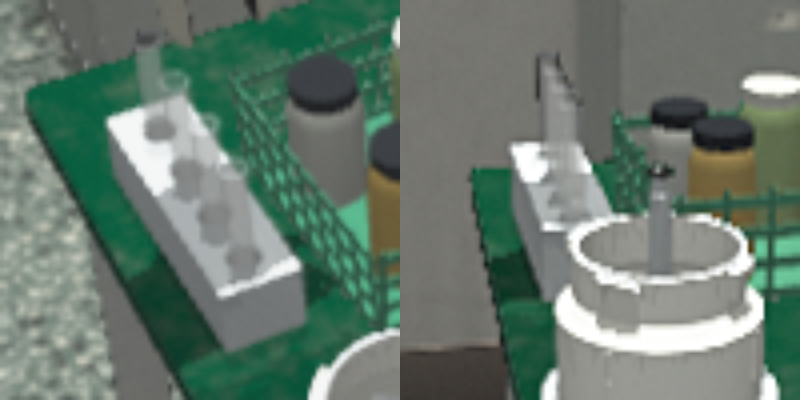

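Request:
jog_arm(rows="-0.3 -3.6 0 6.8 0.6;-0.3 -3.6 0 6.8 0.6;-0.3 -3.6 0 6.8 0.6;-0.3 -3.6 0 6.8 0.6;-0.3 -3.6 0 6.8 0.6;-0.3 -3.6 0 6.8 0.6;-0.3 -3.6 0 6.8 0.6;-0.3 -3.6 0 6.8 0.6")

```text
time_s: 41.58
tool_pos: [0.4706, -0.0835, 0.2475]
ee_rot: [-0.899, -3.008, 0.0]
wrist_force: [0.4, 0.1, 0.3]
width: 0.598
```

Request:
jog_arm(rows="0 -3 0 6.8 0.6;0 -3 0 6.8 0.6;0 -3 0 6.8 0.6;0 -3 0 6.8 0.6;0.7 -2.5 0 6.8 0.6;0.7 -2.4 0 6.8 0.6;0.7 -2.4 0 0 0.6;0.7 -2.4 0 0 0.6")

```text
time_s: 42.25
tool_pos: [0.4992, -0.3001, 0.2472]
ee_rot: [0.197, -3.134, -0.002]
wrist_force: [0.1, -0.5, -0.0]
width: 0.6
```

Request:
jog_arm(rows="0 0 -2 0 0.6;0 0 -2 0 0.6;0 0 -2 0 0.6;0 0 0 0 0.6;0 0 0 0 0.6;0 0 0 0 0.6;0 0 0 0 0.6;0 0 0 0 0.6")

```text
time_s: 42.92
tool_pos: [0.5002, -0.2992, 0.1897]
ee_rot: [-0.197, 3.134, -0.001]
wrist_force: [-0.8, -0.0, 0.2]
width: 0.597
```

```bash
python3 - <<'E'
from h import *
s=st();f=grab("wrist","w25");im=f["img"]
for z in(.102,.0715):
    p=proj(f,s["tool_pos"]*[1,1,0]+[0,0,z],True);print((p-[200,120])*2.6+.8)
cv2.imwrite("pics/w25z.png",cv2.resize(im[120:340,200:440],None,fx=2.6,fy=2.6,interpolation=cv2.INTER_CUBIC)[:,:,::-1])
E
```

```text
t 42.92 tcp [ 0.5002 -0.2992  0.1897] jawdir deg 97.18 z [ 0.002 -0.001 -1.   ] F [-0.8 -0.   0.2] w 55.5 q7 2.17
[310.39317192 341.99162044]
[310.35986848 313.606816  ]
```

View pics/w25z.png

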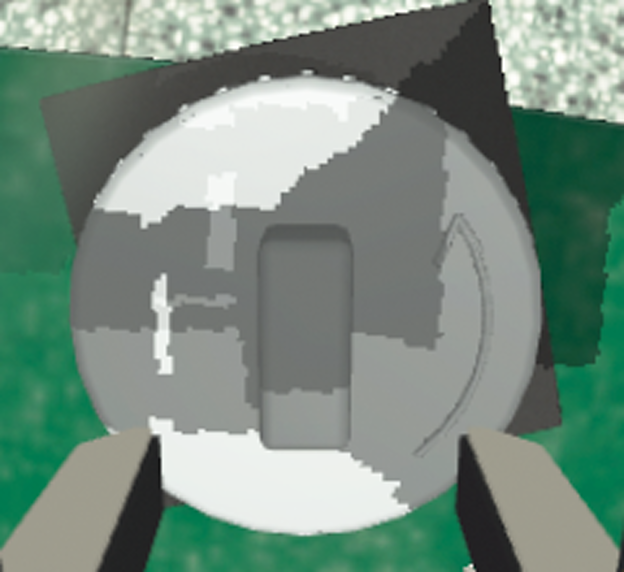

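```bash
python3 - <<'E'
from h import *
s=st();f=grab("wrist","w26");im=f["img"]
Z=lambda x,y:((x-.8)/2.6+200,(y-.8)/2.6+120)
q=np.array([onz(f,Z(*p),.1015,True)[:2] for p in[(257,225),(354,225),(350,450),(259,450)]]);print(q.round(4),q.mean(0).round(4))
for a,b in((0,3),(1,2),(0,1),(3,2)):
    d=q[b]-q[a];print(np.linalg.norm(d).round(4),np.degrees(np.arctan2(d[1],d[0])).round(1))
P=np.array([(70,300),(540,300),(95,208),(110,420),(505,420),(304,534),(200,507),(420,500),(535,260)],float)
w=np.array([onz(f,Z(*p),.0715,True)[:2] for p in P])
A=np.c_[2*w,np.ones(len(w))];c=np.linalg.lstsq(A,(w**2).sum(1),rcond=None)[0];print("circle",c[:2],np.sqrt(c[2]+c[:2]@c[:2]))
E
```

```text
t 42.97 tcp [ 0.5002 -0.2991  0.1896] jawdir deg 97.19 z [ 0.002 -0.001 -1.   ] F [ 0.7  0.1 -0.2] w 55.9 q7 2.17
[[ 0.4698 -0.3173]
 [ 0.4666 -0.2916]
 [ 0.5307 -0.284 ]
 [ 0.5339 -0.3097]] [ 0.5003 -0.3006]
0.0645 6.8
0.0645 6.8
0.0258 97.1
0.0259 97.1
circle [ 0.50185606 -0.30041567] 0.07231135322877916
```

Request:
jog_arm(rows="0.2 -0.15 0 0 0.6;0 0 -3 0 0.6;0 0 -3 0 0.6;0 0 -3 0 0.6;0 0 -2 0 0.6;0 0 0 0 0.6;0 0 0 0 0.6;0 0 0 0 0.6")

```text
time_s: 43.68
tool_pos: [0.5024, -0.301, 0.0797]
ee_rot: [-0.196, 3.134, -0.001]
wrist_force: [0.8, 0.1, 0.3]
width: 0.597
```

```bash
python3 - <<'E'
from h import *
s=st()
E
```

```text
t 43.68 tcp [ 0.5024 -0.301   0.0797] jawdir deg 97.17 z [ 0.001 -0.001 -1.   ] F [0.8 0.1 0.3] w 55.5 q7 2.18
```

Request:
jog_arm(rows="0 0 -0.5 0 0.6;0 0 0 0 0.2;0 0 0 0 0.1;0 0 0 0 0.1;0 0 0 0 0.1;0 0 0 0 0.1;0 0 0 0 0.1;0 0 0 0 0.1", grip_force=40)

```text
time_s: 44.35
tool_pos: [0.5018, -0.3005, 0.0739]
ee_rot: [-0.196, 3.135, -0.0]
wrist_force: [-0.6, 0.8, 3.1]
width: 0.276
```

Request:
jog_arm(rows="0 0 0 0 0.1;0 0 0 0 0.1;0 0 1 0 0.1;0 0 2 0 0.1;0 0 3 0 0.1;0 0 3.5 0 0.1;0 0 3.5 0 0.1;0 0 3.5 0 0.1")

```text
time_s: 45.02
tool_pos: [0.501, -0.3003, 0.2404]
ee_rot: [0.197, -3.135, -0.001]
wrist_force: [1.2, 0.7, -2.2]
width: 0.277
```

```bash
python3 - <<'E'
from h import *
s=st()
E
```

```text
t 45.02 tcp [ 0.501  -0.3003  0.2404] jawdir deg 97.18 z [-0.001  0.    -1.   ] F [ 1.2  0.7 -2.2] w 25.8 q7 2.17
```

Request:
jog_arm(rows="-0.9 2.6 1.2 0 0.1;-0.9 2.6 1.2 0 0.1;-0.9 2.6 0 0 0.1;-0.8 2.3 0 0 0.1;0 2.5 0 0 0.1;0 2.5 0 0 0.1;0 2.5 0 0 0.1;0 2.5 0 0 0.1")

```text
time_s: 45.68
tool_pos: [0.4661, -0.0985, 0.263]
ee_rot: [0.196, -3.135, 0.0]
wrist_force: [0.0, -0.2, -0.7]
width: 0.277
```

Request:
jog_arm(rows="1.5 2.4 0 0 0.1;1.5 2.4 0 0 0.1;1.6 2.4 0 0 0.1;1.6 2.3 0 0 0.1;0 0 0 0 0.1;0 0 0 0 0.1;0 0 0 0 0.1;0 0 0 0 0.1")

```text
time_s: 46.35
tool_pos: [0.528, -0.0056, 0.2627]
ee_rot: [0.195, -3.135, 0.001]
wrist_force: [0.5, -0.8, -1.9]
width: 0.278
```

```bash
python3 - <<'E'
from h import *
s=st();f=grab("wrist","w27");grab("side","d27");grab("scene","s27")
E
```

```text
t 46.35 tcp [ 0.528  -0.0056  0.2627] jawdir deg 97.1 z [-0.001 -0.001 -1.   ] F [ 0.5 -0.8 -1.9] w 25.8 q7 1.58
```

View pics/s27.png

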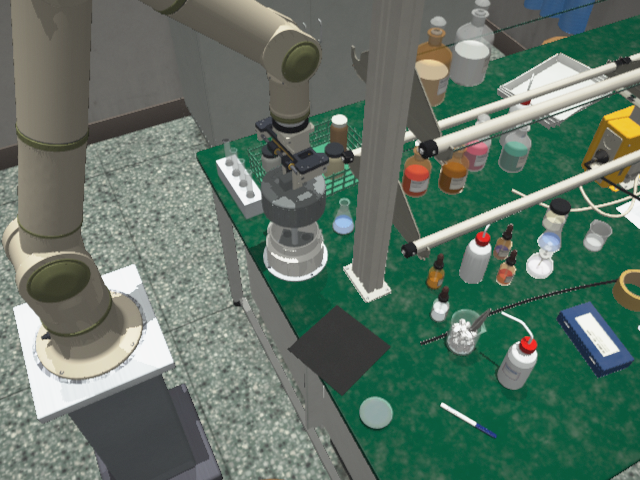

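View pics/w27.png

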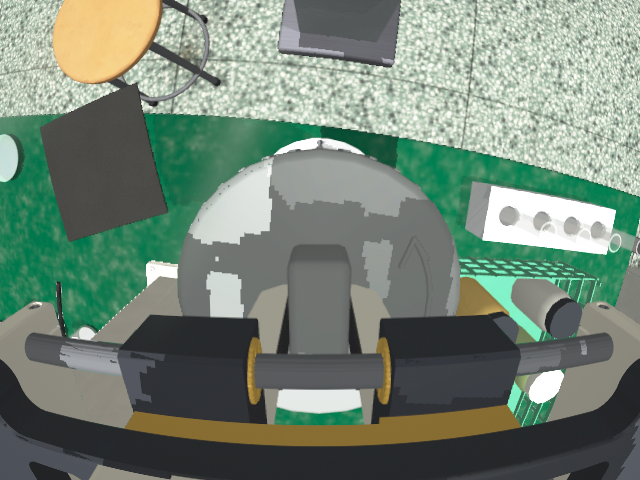

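Request:
jog_arm(rows="0 0 -3 0 0.1;0 0 -3 0 0.1;0 0 -2 0 0.1;0 0 -0.5 0 0.1;0 0 -0.5 0 0.1;0 0 -0.3 0 0.1;0 0 0 0 0.1;0 0 0 0 0.1")

```text
time_s: 47.17
tool_pos: [0.5285, -0.005, 0.1702]
ee_rot: [0.196, -3.135, 0.001]
wrist_force: [-1.9, -1.1, -2.9]
width: 0.278
```

Request:
jog_arm(rows="0 0 -0.3 0 0.1;0 0 -0.3 0 0.1;0 0 -0.3 0 0.1;0 0 -0.2 0 0.1;0 0 0 0 0.1;0 0 0 0 0.1;0 0 0 0 0.1;0 0 0 0 0.1")

```text
time_s: 47.83
tool_pos: [0.5284, -0.0046, 0.1585]
ee_rot: [0.196, -3.135, 0.0]
wrist_force: [-5.1, -1.4, -0.9]
width: 0.274
```

Request:
jog_arm(rows="-0.1 0 -0.2 0 0.1;0 0 -0.2 0 0.1;0 0 -0.2 0 0.1;0 0 -0.2 0 0.1;0 0 -0.1 0 0.1;0 0 0 0 0.1;0 0 0 0 0.1;0 0 0 0 0.1")

```text
time_s: 48.5
tool_pos: [0.5284, -0.0046, 0.1504]
ee_rot: [-0.196, 3.134, -0.0]
wrist_force: [-4.6, -1.9, 9.9]
width: 0.274
```

```bash
python3 - <<'E'
from h import *
s=st()
E
```

```text
t 48.5 tcp [ 0.5284 -0.0046  0.1504] jawdir deg 97.17 z [ 0.002  0.    -1.   ] F [-4.6 -1.9  9.9] w 25.5 q7 1.57
```

Request:
jog_arm(rows="0 0 0 -3 0.1;0 0 0 -6.5 0.1;0 0 0 -6.5 0.1;0 0 0 -6.5 0.1;0 0 0 -6.5 0.1;0 0 0 -6.5 0.1;0 0 0 -6.5 0.1;0 0 0 -5 0.1")

```text
time_s: 49.17
tool_pos: [0.5292, -0.0046, 0.1505]
ee_rot: [1.077, 2.948, 0.002]
wrist_force: [-3.4, -2.6, 8.9]
width: 0.279
```

```bash
python3 - <<'E'
from h import *
s=st();print(s["ft_torque"])
E
```

```text
t 49.17 tcp [ 0.5292 -0.0046  0.1505] jawdir deg 49.86 z [ 0.003 -0.    -1.   ] F [-3.4 -2.6  8.9] w 25.9 q7 0.96
[-0.53769129  0.71775693  0.17548837]
```

Request:
jog_arm(rows="0 0 0 0 0.1;0 0 0 1.5 0.1;0 0 0.2 0 0.1;0 0 0.2 0 0.1;0 0 0.2 0 0.1;0 0 0.2 0 0.1;0 0 0 0 0.1;0 0 0 0 0.1")

```text
time_s: 49.83
tool_pos: [0.529, -0.0044, 0.1569]
ee_rot: [1.03, 2.966, 0.0]
wrist_force: [5.1, -2.0, -14.2]
width: 0.281
```

```bash
python3 - <<'E'
from h import *
s=st()
E
```

```text
t 49.83 tcp [ 0.529  -0.0044  0.1569] jawdir deg 51.69 z [ 0.002 -0.    -1.   ] F [  5.1  -2.  -14.2] w 26.1 q7 0.98
```

Request:
jog_arm(rows="0 0 -0.15 0 0.1;0 0 0 0 0.1;0 0 0 0 0.6;0 0 0 0 0.6;0 0 0 0 0.6;0 0 0 0 0.6;0 0 0 0 0.6;0 0 0 0 0.6")

```text
time_s: 50.5
tool_pos: [0.5276, -0.0045, 0.1561]
ee_rot: [-1.031, -2.967, 0.0]
wrist_force: [-0.2, -1.2, -0.2]
width: 0.595
```

Request:
jog_arm(rows="0 0 0 0 0.6;0 0 1 0 0.6;0 0 3 0 0.6;0 0 3 0 0.6;0 0 3 0 0.6;0 0 3 0 0.6;0 0 3 0 0.6;0 0 0 0 0.6")

```text
time_s: 51.17
tool_pos: [0.5299, -0.0049, 0.3222]
ee_rot: [1.03, 2.96, 0.006]
wrist_force: [0.5, -0.4, -0.0]
width: 0.6
```

Request:
jog_arm(rows="0 0 3 0 0.6;0 0 0 0 0.6;0 0 0 0 0.6;0 0 0 0 0.6;0 0 0 0 0.6;0 0 0 0 0.6;0 0 0 0 0.6;0 0 0 0 0.6")

```text
time_s: 51.83
tool_pos: [0.5275, -0.0046, 0.3456]
ee_rot: [-1.031, -2.967, 0.001]
wrist_force: [0.1, -0.4, 0.3]
width: 0.599
```

```bash
python3 - <<'E'
from h import *
s=st();f=grab("wrist","w28");grab("side","d28");g=grab("scene","s28");im=f["img"]
cv2.imwrite("pics/w28z.png",cv2.resize(im[130:300,230:410],None,fx=3.3,fy=3.3,interpolation=cv2.INTER_CUBIC)[:,:,::-1])
a=cv2.imread("pics/side0.png")[190:290,250:350];b=cv2.imread("pics/d28.png")[190:290,250:350]
cv2.imwrite("pics/cmp.png",np.hstack([cv2.resize(a,(400,400)),cv2.resize(b,(400,400))]))
E
```

```text
t 51.83 tcp [ 0.5275 -0.0046  0.3456] jawdir deg 51.67 z [-0.001 -0.    -1.   ] F [ 0.1 -0.4  0.3] w 55.7 q7 0.89
```

View pics/w28.png

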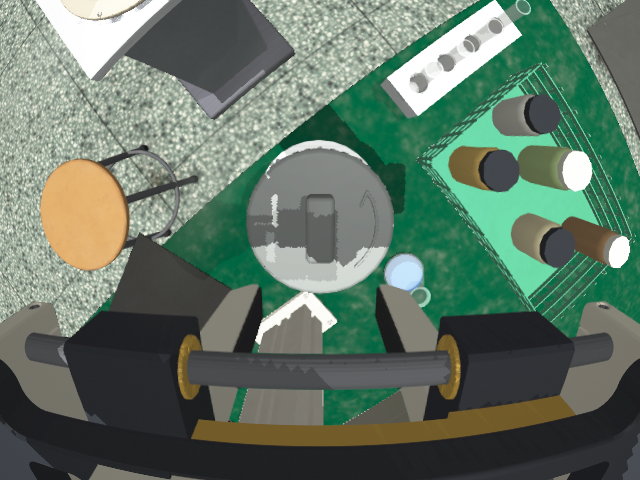

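View pics/w28z.png

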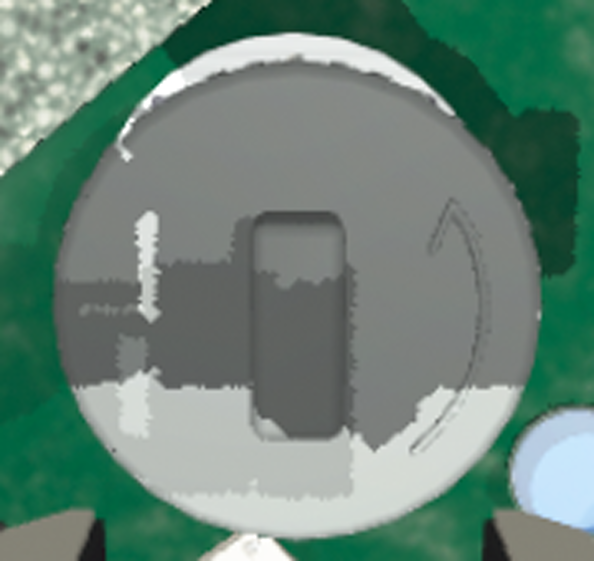

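View pics/s28.png

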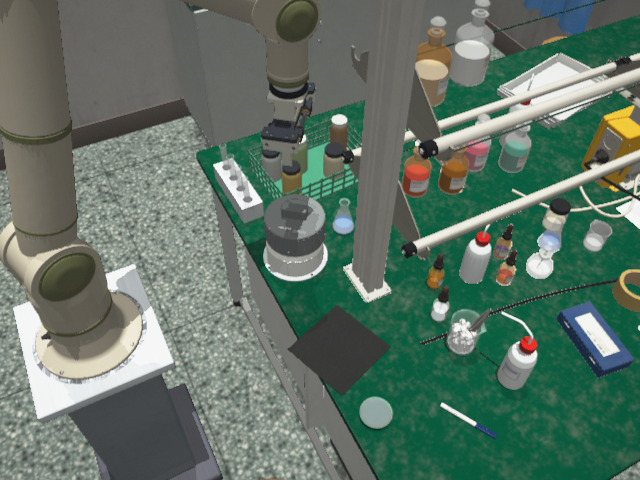

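View pics/cmp.png

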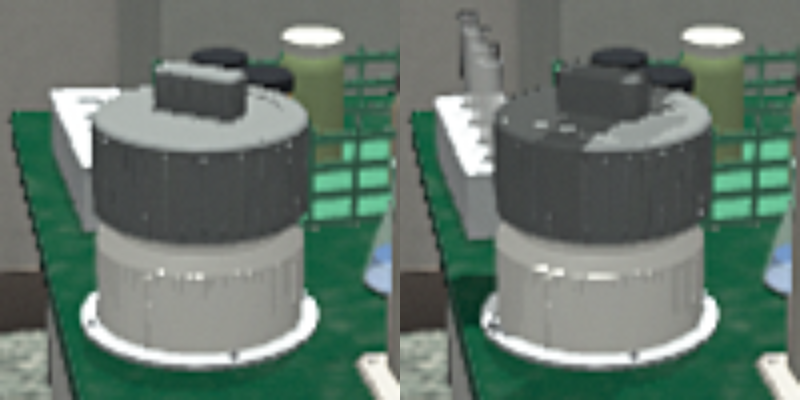

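```bash
python3 - <<'E'
from h import *
st();f=grab("wrist","w29")
Z=lambda x,y:((x-1.15)/3.3+230,(y-1.15)/3.3+130)
q=np.array([onz(f,Z(*p),.1845,True)[:2] for p in[(250,211),(347,212),(344,440),(249,438)]]);print(q.mean(0).round(4))
for a,b in((0,3),(1,2),(0,1),(3,2)):
    d=q[b]-q[a];print(np.linalg.norm(d).round(4),np.degrees(np.arctan2(d[1],d[0])).round(1))
P=np.array([(53,300),(540,300),(75,210),(520,200),(72,385),(523,385),(298,538),(180,500),(430,495)],float)
w=np.array([onz(f,Z(*p),.154,True)[:2] for p in P])
A=np.c_[2*w,np.ones(len(w))];c=np.linalg.lstsq(A,(w**2).sum(1),rcond=None)[0];print("circle",c[:2],np.sqrt(c[2]+c[:2]@c[:2]))
a=cv2.imread("pics/s27.png")[130:230,190:290];b=cv2.imread("pics/s28.png")[130:230,190:290]
cv2.imwrite("pics/cmp2.png",np.hstack([cv2.resize(a,(400,400)),cv2.resize(b,(400,400))]))
im=f["img"];cv2.imwrite("pics/w29b.png",cv2.resize(im[0:130,375:535],None,fx=4,fy=4,interpolation=cv2.INTER_CUBIC)[:,:,::-1])
E
```

```text
t 51.98 tcp [ 0.5277 -0.0045  0.3459] jawdir deg 51.67 z [-0. -0. -1.] F [ 0.2 -0.3  0.2] w 55.8 q7 0.89
[ 0.5286 -0.0042]
0.0639 -39.1
0.0643 -38.6
0.026 51.0
0.0267 50.3
circle [ 0.52931457 -0.00433562] 0.0731165654385084
```

View pics/cmp2.png

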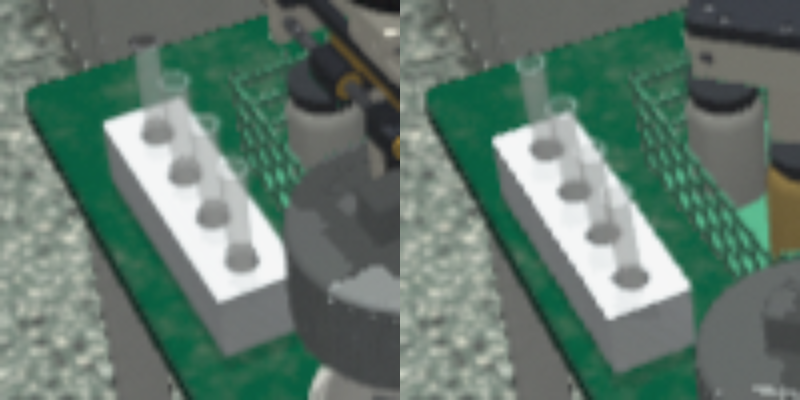

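View pics/w29b.png

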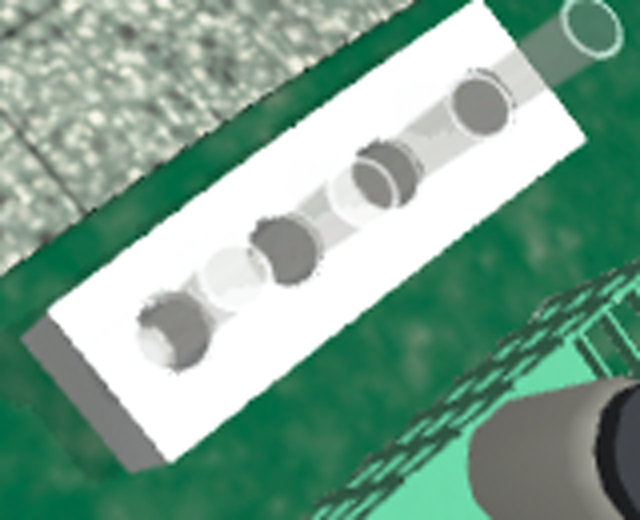

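```bash
python3 - <<'E'
from h import *
def edges(im,row,x0,x1):
    g=cv2.GaussianBlur(im,(1,5),0).astype(float)[row].sum(1) if im.ndim==3 else im
    d=np.abs(np.diff(im[row-1:row+2].astype(float).mean(0),axis=0)).sum(1)
    def pk(a,b):
        k=a+np.argmax(d[a:b]);w=d[k-2:k+3];return (np.arange(k-2,k+3)*w).sum()/w.sum()
    return pk(*x0),pk(*x1)
for n,a,b,rows,L,R in(("side","side0","d28",(226,230,234,238,242),(262,282),(318,335)),("scene","scene0","s28",(222,226,230,234,238,242),(255,272),(316,332))):
    A=cv2.imread(f"pics/{a}.png");B=cv2.imread(f"pics/{b}.png")
    for r in rows:
        e=edges(A,r,L,R);g=edges(B,r,L,R);print(n,r,np.round(e,1),np.round(g,1),"mid shift",round((sum(g)-sum(e))/2,2))
a=cv2.imread("pics/scene0.png")[190:280,255:335];b=cv2.imread("pics/s28.png")[190:280,255:335]
cv2.imwrite("pics/cmp3.png",np.hstack([cv2.resize(a,(400,450),interpolation=2),cv2.resize(b,(400,450),interpolation=2)]))
E
```

```text
side 226 [272.1 321.6] [262.4 319.8] mid shift -5.75
side 230 [271.7 327.5] [264.  327.9] mid shift -3.73
side 234 [271.7 327.4] [272.2 327.6] mid shift 0.33
side 238 [271.8 327.5] [272.9 327.7] mid shift 0.64
side 242 [268.1 327.2] [273.3 326.6] mid shift 2.3
scene 222 [263.2 322.3] [263.8 323. ] mid shift 0.6
scene 226 [264.2 331.8] [263.7 320.9] mid shift -5.72
scene 230 [268.  317.5] [263.6 317.8] mid shift -1.98
scene 234 [271.7 323.5] [264.1 323.4] mid shift -3.79
scene 238 [264.2 323.6] [264.8 324. ] mid shift 0.52
scene 242 [265.6 321.7] [265.6 321.8] mid shift 0.05
```

View pics/cmp3.png

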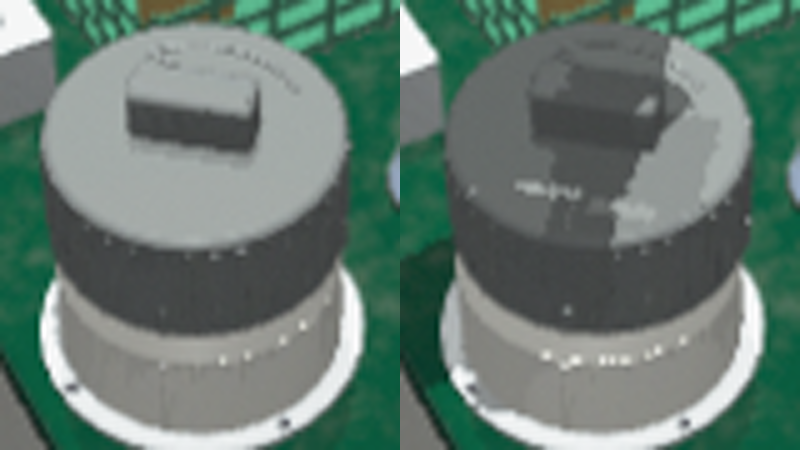

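```bash
python3 - <<'E'
from h import *
st();print(ctrl.finish_job())
E
```

```text
t 52.03 tcp [ 0.5277 -0.0045  0.346 ] jawdir deg 51.67 z [-0. -0. -1.] F [-0.3  0.1  0. ] w 55.8 q7 0.89
the job is handed in; nothing more can be done
None
```

The job is done and handed in at 52 s; the system reports no verdict. I unlocked the cap and parked it upright on the mat. All four tubes went into the block, and then I put the cap back on and locked it.

Last checks:
- **Lock:** the cap came up to its start height and resisted a 14 N upward pull.
- **Cap position:** its angle is about 1° from the start. It sits about 1 mm from its start position in the fixed cameras. The wrist camera put its centre up to 3 mm from the start reading and 2 mm from the jar axis, inside the 5 mm limit. The views do not agree exactly on the offset.
- **Tubes:** the last pictures show all four upright and down in the holes.
- **Block:** it was knocked aside by one or two centimetres while the arm was away from it. All the tubes were still in place afterwards.
- **Flask and watch glass:** in the pictures they look unmoved; I did not measure them again at the end.
- **Arm:** it was clear of everything, with the wrist force near zero.

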